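# Load the run-in nest, engage the feed and lock it with the pull hook

### The job

Seat every rail carriage on the bench flat and square in a pocket of the nest plate, one to a pocket. Then put the feed lever into the marked notch, and after that use the pull hook to draw the locking bolt inside the guard fully home towards the mouth of the guard, keeping the gripper itself off the bolt. Finally lay the hook back on its rest as it lay before, with everything still in place, and leave the oil bottle and screw carton undisturbed.

Things in the scene. Friction and masses are not known exactly. Their poses are not given: they have to be found in the camera images.
- carriage_0: linear rail carriage: aluminium block with red end caps, 27 (x) x 45 (y) x 14 (z) mm; origin at the centre of its underside, z up. Lies loose on the bench at any yaw; either way round (half turn) is the same. Two or three carriages are present in a run; absent ones give None from the start
- carriage_1: linear rail carriage: aluminium block with red end caps, 27 (x) x 45 (y) x 14 (z) mm; origin at the centre of its underside, z up. Lies loose on the bench at any yaw; either way round (half turn) is the same. Two or three carriages are present in a run; absent ones give None from the start
- carriage_2: linear rail carriage: aluminium block with red end caps, 27 (x) x 45 (y) x 14 (z) mm; origin at the centre of its underside, z up. Lies loose on the bench at any yaw; either way round (half turn) is the same. Two or three carriages are present in a run; absent ones give None from the start
- nest: fixed aluminium nest plate, 78 (x) x 200 (y) x 16 (z) mm on the bench; origin at the centre of its underside. Three rectangular pockets in a row along its y at y = -60, 0, +60 mm, each 31 (x) x 49 (y) mm, 6 mm deep; a seated carriage (its 45 mm side along the plate's y) stands 8 mm proud
- pocket0 (a point): centre of the floor of pocket 0, 10 mm above the bench; axes as the nest plate. A seated carriage's origin lies here
- pocket1 (a point): centre of the floor of pocket 1, 10 mm above the bench; axes as the nest plate. A seated carriage's origin lies here
- pocket2 (a point): centre of the floor of pocket 2, 10 mm above the bench; axes as the nest plate. A seated carriage's origin lies here
- lock_unit: fixed unit on a grey base plate 130 (x) x 230 (y) x 10 mm; origin at the centre of its underside, x pointing from the guard's mouth inwards (away from the robot). The guard, a tunnel along x, stands at y = +17 to +93 mm; the feed lever with its slotted quadrant at y = -70 mm
- feed_lever (a joint): angle of the feed lever, rad: 0 upright, positive leaning to the unit's +x (away from the robot), range -0.8 to 0.8. Friction (0.25 Nm) holds it wherever it is left, without a click. The quadrant has open notches at -0.35, 0, 0.35 and 0.70; the marked one is that at 0.35, flanked by two brass tabs. Starts between -0.75 and -0.45
- lever_knob (a point): centre of the black ball knob of 26 mm diameter at the top of the lever, 95 mm from the pivot
- lever_pivot (a point): pivot of the lever, 50 mm above the bench; the pivot line is the unit's y axis
- notch_mark (a point): where the centre of the knob is when the lever stands in the middle of the marked notch
- lock_bolt: locking bolt in the guard: flat bar (top 20 mm above the bench) with a T-bar: round cross bar of 8 mm diameter, 48 mm long along the unit's y, on one 8 mm stalk. Origin on the bench below the middle of the cross bar. Slides along the unit's x from +45 mm (far in; starts +37 to +45) to -5 mm (home, at its stop) in the unit's frame; friction 2.5 N, stays where left
- bar_mid (a point): middle of the cross bar, 34 mm above the bench
- guard_mouth (a point): middle of the guard's mouth, 10 mm above the bench; x points into the guard, as the unit's x. Guard: 95 mm long, 72 mm wide inside, aluminium side walls, roof of 6 mm wires 15 mm apart with its underside 82 mm and top 88 mm above the bench, open at both ends. A keeper block on the base 23 mm before the mouth is 22 mm high above the bench
- pull_hook: pull hook, 0.15 kg: black handle 120 (x) x 18 (y) x 20 (z) mm, then a steel rod of 9 mm diameter along +x, its end bent down (-z) as a finger. Origin on the rod's axis at the place to grip, 70 mm from the handle's tail end and 50 mm from its front end; balance point within 10 mm of it. The finger's centre line is at x = +160 mm and its rounded end 22.5 mm below the rod's axis
- hook_tip (a point): corner of the hook: on the rod's axis above the finger, 160 mm in front of the hook's origin
- hook_rest: fixed grey rest on the bench; origin below the hook's grip place, x along the hook lying on it. Two notched saddles 16 mm thick: one under the handle's tail at x = -56 mm (notch 24 mm wide), one under the rod at x = +95 mm (notch 14 mm wide), both flaring upwards; the highest part is 60 mm above the bench
- rest_grip (a point): where the hook's origin lies when it is on its rest, 45 mm above the bench; the hook's axes then agree with the rest's
- rest_tip (a point): where the hook's corner (hook_tip) lies when it is on its rest, 45 mm above the bench
- oil_bottle: bystander: white oil bottle with red spout, 41 mm wide, 120 mm high; origin at the centre of its underside
- screw_carton: bystander: small brown carton 58 x 85 x 40 mm; origin at the centre of its underside
Things that resemble listed ones, but are neither listed nor needed, are in the scene too. What is shaped like the carriage_1 but green or purple is not meant.

How it is judged:
On the way, in this order (a step that is already met when the one before it is completed fails the run):
1. every carriage present is seated flat and square in a pocket ((horizontal distance between carriage_0 and pocket0 below 0.0035 m or horizontal distance between carriage_0 and pocket1 below 0.0035 m or horizontal distance between carriage_0 and pocket2 below 0.0035 m) and z of each of carriage_0, carriage_1, carriage_2 in the frame of pocket0 below 0.0022 m and angle between each of carriage_0, carriage_1, carriage_2's own z axis and vertical below 0.06 rad and angle between the y axis of each of carriage_0, carriage_1, carriage_2 and the y axis of nest, either way round below 0.1 rad and (horizontal distance between carriage_1 and pocket0 below 0.0035 m or horizontal distance between carriage_1 and pocket1 below 0.0035 m or horizontal distance between carriage_1 and pocket2 below 0.0035 m) and (horizontal distance between carriage_2 and pocket0 below 0.0035 m or horizontal distance between carriage_2 and pocket1 below 0.0035 m or horizontal distance between carriage_2 and pocket2 below 0.0035 m)), for 0.2 s.
2. the feed lever stands in the marked notch (value of joint feed_lever between 0.26 and 0.44 rad), for 0.2 s.
3. the locking bolt is drawn home (x of lock_bolt in the frame of lock_unit below 0 m), for 0.2 s.
At the end, for the whole second after the job is handed in: Each present carriage in a pocket: within 3.5 mm sideways, under 2.2 mm above the floor, square to 0.10 rad, tilt under 0.06; lever 0.26 to 0.44 rad; bolt past 45 of 50 mm; hook still on its rest, origin within 18 mm and corner within 20 mm of their places (all of step 1 and all of step 2 and x of lock_bolt in the frame of lock_unit below 0 m and distance between pull_hook and rest_grip below 0.018 m and distance between hook_tip and rest_tip below 0.02 m and linear speed of pull_hook below 0.02 m/s); the robot touches nothing.
It fails at once if the gripper itself touches the bolt (contact force between any of the fingers, the arm and lock_bolt above 0.5 N).
It fails at once if the oil bottle is displaced more than 3 cm (distance of oil_bottle from where it was at the start of the episode above 0.03 m).
It fails at once if the screw carton is displaced more than 3 cm (distance of screw_carton from where it was at the start of the episode above 0.03 m).
Of carriage_0, carriage_1, carriage_2 only 2 to 3 are there at a start; the rules pass over those that are not, and their reading is None.
At some moment in a run one of carriage_0, carriage_1, carriage_2 may be knocked a few centimetres aside while the robot is not near it.
It also fails if it takes over 210 s, if anything falls off the work surface, if the arm or the gripper's body presses on something with over 40 N, if the wrist force passes 120 N, or if a joint passes its speed limit or range.

### The arm

A 6-joint arm with a two-finger parallel gripper is mounted at the origin on the work surface; the furniture and walls round the work are solid. World frame = base frame: x ahead of the robot, y to its left, z up, the work surface at z = 0. Lengths are in m, angles in rad, forces in N, time in s.
With the tool pointing down it reaches from about 0.4 to 0.825 m from the base axis. Payload 7 kg.
Tool frame: the origin (TCP) lies at the very end of the fingers, on their centre line; the grasp point (between the pads) lies 19 mm behind it; z points along the fingers, y is the direction in which the jaws open and shut (so a half turn about z gives the same grasp; the last joint's range is limited). The gripper opens to 88 mm and grips with 3 to 60 N. Pads are 19 mm wide; open, the fingers measure 130 mm over their backs; the gripper's body (78 mm by 193 mm) begins 47 mm behind the grasp point.
Start: joints at [1.408, 0.359, 0.012, 0, -1.224, -0.288], TCP at [0.294, 0.608, 0.227] pointing down, gripper open.
Joint ranges: [-3.07, 3.07], [-1.43, 2.12], [-1.02, 1.25], [-3.03, 1.67], [-3.05, -0], [-3.03, 3.03]. Speed limits (rad/s): [2.39, 2.39, 3.01, 3.14, 3.14, 3.14].

### API

Orientations are given as [roll, pitch, yaw] about the fixed x, y, z axes, in that order (R = Rz(yaw) Ry(pitch) Rx(roll)).
In Python, from station import arm gives the robot as it stands.
- The arm moves only by the shell command python3 -m inch 'ROWS' [FORCE]. ROWS is text: rows parted by semicolons, each of 7 numbers parted by spaces: the closure, from 0 (fully open) to 1 (shut), then the shift along the tool's x, y, z each as a share of 300 mm, from -1 to 1, then the turn, a rotation vector about the tool's x, y, z each as a share of 60 degrees, from -1 to 1. In form: grip tx ty tz rx ry rz; .... A call has 1 to 12 rows; each row is the pose to reach, as a shift and turn from the pose commanded when the call began, along the tool's axes at that moment; what a row does not reach only later rows make up. A row lasts 1/10 s, in which the tool goes at most 50 mm and 8.59 degrees, less where a joint would pass 70% of its speed; a pose out of reach is approached as far as the arm can. A call with a number of a shift or a turn outside -1 to 1 is refused whole. A call with a gripper value outside its range is refused whole. The fingers move at their own pace and stop on an object; FORCE is the grip in N (left out, the last holds). Time passes only in rows, so rows that repeat a pose let the fingers close. It gives the time, the measured TCP pose, the force and the opening at its end, in the units of the state.
- arm.get_state(): the state, without advancing time (a new reading comes with each control period).
- arm.grab_frame(name): name is "scene" or "top" or "wrist"; returns a dict with "img" (400x640x3 uint8, red, green, blue), "range_z" (400x640 float32, m along the optical axis (not along the pixel's ray), 0 where there is no reading), "fx", "fy", "cx", "cy" (pixels), "extrinsics" (4x4, takes a point from world to camera coordinates); the wrist camera has in their place "tool_from_camera" (4x4, takes a point from camera to tool coordinates, whose origin is the TCP and whose axes are the flange's). Camera axes: x right, y up, looking along -z (the intrinsics and any distortion apply to the point x, -y, -z); pixel columns grow to the right and rows downward; lengths in m; the calibration is good to about 2 mm. A picture is of the moment at which its call begins: read the wrist's pose just before it.
- arm.job_done(): hands the job in, once; it reports no verdict.
The state is a dict: "t": time; "q": joint angles; "qd": joint speeds; "joint_efforts": joint torques, N m; "eef_pos": TCP position; "ee_rot": TCP orientation; "force": force on the tool from outside, world axes, zero at the start; "moment": the same for the moment, N m; "width": finger opening in m.
Only numpy, scipy, OpenCV 4.12 (cv2) and the standard library are available. Lean on these libraries where they do the work, as an engineer would, in place of code of your own. Each camera call takes 0.05 s, during which the arm holds its last target.

## Working session

There is one attempt and no reset: what is moved stays moved. The work goes in short steps, Python scripts to look and compute and a shell command to move; the robot and the scene stay as the last step left them, time stands still between calls to the robot, and variables do not carry over. Pictures are saved under pics/ and viewed, and the job is handed in when it is done.

```bash
ls -la; mkdir -p pics
cat > look.py <<'E'
import sys,numpy as np,cv2
from station import arm
def save(f,n): cv2.imwrite('pics/'+n+'.png',cv2.cvtColor(f['img'],cv2.COLOR_RGB2BGR))
E
python3 - <<'E'
from look import *
print(arm.get_state())
for n in ['scene','top','wrist']:
    f=arm.grab_frame(n); save(f,n+'0'); print(n,[f[k] for k in f if k not in('img','range_z')], (f['range_z']>0).mean())
E
```

```text
total 12
drwxr-xr-x  3 agent agent 4096 Dec  6 01:25 .
drwxr-xr-x 23 root  root  4096 Dec  6 01:25 ..
drwxr-xr-x  2 agent agent 4096 Dec  6 01:25 pics
{'t': 0.0, 'q': array([ 1.40810955e+00,  3.59402696e-01,  1.10464709e-02, -3.68474504e-04,
       -1.22410278e+00, -2.88103875e-01]), 'qd': array([-7.96778637e-04, -1.37442376e-03, -5.29641290e-04, -2.40999701e-04,
        2.22586305e-05, -2.22723104e-03]), 'joint_efforts': array([ 8.55449780e-04, -5.82713163e+01,  2.93062466e+01,  6.99744925e+00,
        7.11334185e-03, -1.50826386e-04]), 'eef_pos': array([0.29388305, 0.60710928, 0.22560377]), 'ee_rot': array([ 3.13990008e+00, -1.40362155e-04, -4.50916023e-01]), 'force': array([ 0.1582834 , -0.3837641 ,  0.44948594]), 'moment': array([-0.02945676,  0.07250548,  0.00624927]), 'width': 0.08742286935039872}
scene [484.5904442492381, 484.5904442492381, 317.54312582253084, 203.2913776324348, array([[ 0.40428704, -0.91463035,  0.00182154, -0.18282629],
       [ 0.70702673,  0.31378378,  0.63376095, -0.44771964],
       [-0.58022857, -0.25493346,  0.77352682, -1.15220817],
       [ 0.        ,  0.        ,  0.        ,  1.        ]])] 0.99537890625
top [459.81630191396016, 459.81630191396016, 329.3950181620442, 200.64853603127506, array([[-0.01643278, -0.99963103, -0.02162776,  0.07761968],
       [ 0.99094054, -0.01916589,  0.13292676, -0.52067194],
       [-0.13329223, -0.01924747,  0.99088986, -1.39022407],
       [ 0.        ,  0.        ,  0.        ,  1.        ]])] 0.99629296875
wrist [283.05428099569235, 283.05428099569235, 324.77757923930415, 201.41156503551758, array([[-4.00965406e-05,  9.55603936e-01,  2.94654231e-01,
         7.90734156e-02],
       [ 9.99999997e-01,  1.80449797e-05,  7.75576402e-05,
        -2.96820290e-04],
       [ 6.87973566e-05,  2.94654233e-01, -9.55603934e-01,
        -1.57995479e-01],
       [ 0.00000000e+00,  0.00000000e+00,  0.00000000e+00,
         1.00000000e+00]])] 0.99588671875
```

View pics/scene0.png

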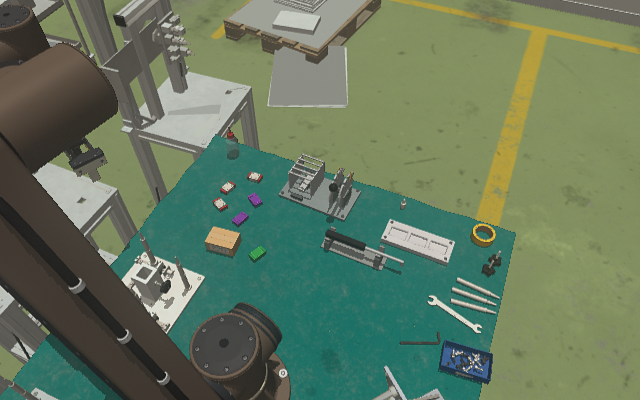

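View pics/top0.png

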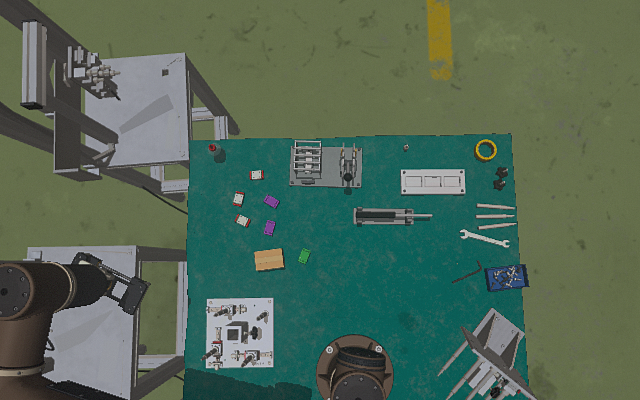

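View pics/wrist0.png

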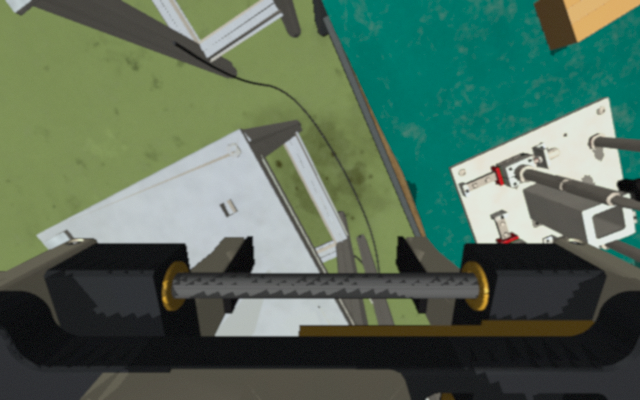

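The three red/white blocks are in top view at about (257,175), (238,199) and (243,221). The purple ones at (271,201) and (270,228) and the green one at (304,256) are decoys. I'll enlarge the image to confirm, then measure.

```bash
cat >> look.py <<'E'
def ext(f,T=None):
    # returns camera pose (R,c): world = R@cam + c
    if 'extrinsics' in f:
        E=f['extrinsics']; R=E[:3,:3].T; return R,-R@E[:3,3]
    M=T@f['tool_from_camera']; return M[:3,:3],M[:3,3]
def toolT(s=None):
    from scipy.spatial.transform import Rotation as Ro
    s=s or arm.get_state(); T=np.eye(4); T[:3,:3]=Ro.from_euler('xyz',s['ee_rot']).as_matrix(); T[:3,3]=s['eef_pos']; return T
def onplane(f,uv,z,T=None):
    R,c=ext(f,T); uv=np.atleast_2d(np.asarray(uv,float))
    d=np.c_[(uv[:,0]-f['cx'])/f['fx'],-(uv[:,1]-f['cy'])/f['fy'],-np.ones(len(uv))]@R.T
    return c+d*((z-c[2])/d[:,2])[:,None]
def cloud(f,T=None):
    R,c=ext(f,T); v,u=np.mgrid[:400,:640]; z=f['range_z']
    P=np.stack([(u-f['cx'])/f['fx']*z,-(v-f['cy'])/f['fy']*z,-z],-1)
    return P@R.T+c
def proj(f,P,T=None):
    R,c=ext(f,T); q=(np.atleast_2d(P)-c)@R
    return np.c_[f['cx']+f['fx']*q[:,0]/-q[:,2], f['cy']-f['fy']*q[:,1]/-q[:,2]]
def crop(f,u0,v0,u1,v1,k,n):
    im=cv2.cvtColor(f['img'],cv2.COLOR_RGB2BGR)[v0:v1,u0:u1]
    cv2.imwrite('pics/'+n+'.png',cv2.resize(im,None,fx=k,fy=k,interpolation=cv2.INTER_CUBIC))
def rects(f,box,z,T=None,kind='red',amin=20):
    h=cv2.cvtColor(f['img'],cv2.COLOR_RGB2HSV)
    return h
E
python3 - <<'E'
from look import *
import pickle
F={n:arm.grab_frame(n) for n in('top','scene')}
pickle.dump(F,open('F0.pkl','wb'))
f=F['top']; crop(f,190,130,350,275,5,'c1'); crop(f,280,130,520,250,3,'c2')
C=cloud(f)
for n,u,v in [('a',257,175),('b',238,199),('c',243,221),('table',330,280),('nest',404,182),('hook',375,215),('carton',269,258)]:
    print(n,C[v,u].round(4), onplane(f,[u,v],.014).round(4))
C2=cloud(F['scene'])
for n,u,v in [('a',255,177),('b',228,187),('c',220,204)]: print(n,C2[v,u].round(4),onplane(F['scene'],[u,v],.014).round(4))
E
```

```text
a [0.6128 0.2988 0.0082] [[0.6117 0.2978 0.014 ]]
b [0.5365 0.359  0.0083] [[0.5357 0.3578 0.014 ]]
c [0.4661 0.3423 0.0093] [[0.4656 0.3413 0.014 ]]
table [0.278  0.0712 0.0004] [[0.2785 0.0709 0.014 ]]
nest [ 0.5804 -0.1682  0.0098] [[ 0.5797 -0.1676  0.014 ]]
hook [ 0.4732 -0.0703  0.0504] [[ 0.4768 -0.0732  0.014 ]]
carton [0.3485 0.2549 0.0422] [[0.3488 0.2592 0.014 ]]
a [0.6108 0.2915 0.0151] [[0.6116 0.2921 0.014 ]]
b [0.5406 0.3516 0.0113] [[0.5387 0.35   0.014 ]]
c [0.471  0.3394 0.0095] [[0.4681 0.3369 0.014 ]]
```

View pics/c1.png

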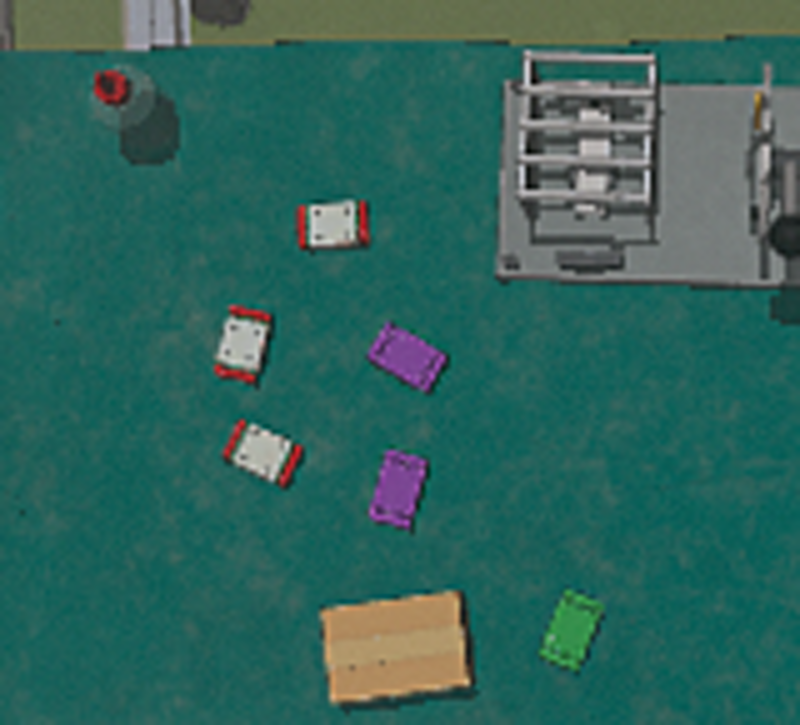

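View pics/c2.png

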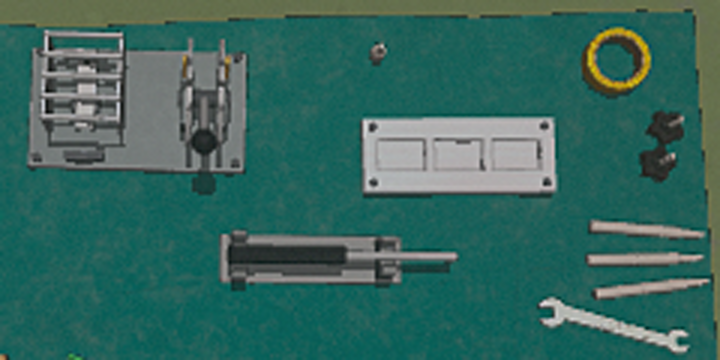

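Confirmed in the crop: three aluminium blocks with red end caps. The purple and green blocks are decoys. Next I'll measure the carriages, nest, unit and hook.

```bash
cat >> look.py <<'E'
def hsv(f): return cv2.cvtColor(f['img'],cv2.COLOR_RGB2HSV)
def redm(f):
    h=hsv(f); return (((h[...,0]<8)|(h[...,0]>172))&(h[...,1]>130)&(h[...,2]>70)).astype(np.uint8)
def whitem(f,lo=120):
    h=hsv(f); return ((h[...,1]<60)&(h[...,2]>lo)).astype(np.uint8)
def carr(f,T=None,z=.014,region=None,verbose=True):
    m=redm(f)|whitem(f); r=redm(f); out=[]
    n,l,st,_=cv2.connectedComponentsWithStats(m,connectivity=8)
    for i in range(1,n):
        if st[i,4]<60: continue
        cs,_=cv2.findContours((l==i).astype(np.uint8),cv2.RETR_EXTERNAL,cv2.CHAIN_APPROX_NONE)
        p=cs[0][:,0,:]
        if ((l==i)&(r>0)).sum()<0.1*st[i,4] : continue
        P=onplane(f,p,z,T)
        if abs(P[:,1]).max()>.6 or P[:,0].max()>.95 or P[:,0].min()<.3: continue
        (c,s,a)=cv2.minAreaRect((P[:,:2]*1000).astype(np.float32))
        if s[0]>s[1]: L,W,a=s[0],s[1],a
        else: L,W,a=s[1],s[0],a+90
        a=(a+90)%180-90
        if not(38<L<60 and 18<W<42): continue
        out.append((np.array(c)/1000,a,L,W,p.mean(0)))
        if verbose: print('px',p.mean(0).round(1),'xy',(np.array(c)/1000).round(4),'long axis deg',round(a,1),'LxW',round(L,1),round(W,1))
    return out
E
python3 - <<'E'
from look import *
import pickle
F=pickle.load(open('F0.pkl','rb'))
for n in F: print(n); carr(F[n])
for n,b in [('top',(395,160,475,205)),('scene',(370,210,465,275))]:
    f=F[n]; m=whitem(f,130); k=np.zeros_like(m); k[b[1]:b[3],b[0]:b[2]]=1; m&=k
    cs,_=cv2.findContours(m,cv2.RETR_EXTERNAL,cv2.CHAIN_APPROX_NONE); c=max(cs,key=cv2.contourArea)[:,0,:]
    P=onplane(f,c,.016); print(n,'nest',cv2.minAreaRect((P[:,:2]*1000).astype(np.float32)))
crop(F['top'],345,190,445,240,8,'c3'); crop(F['top'],285,135,370,195,9,'c4'); crop(F['scene'],270,145,470,280,4,'c5')
E
```

```text
top
px [237.9 198.5] xy [0.5386 0.3583] long axis deg -13.5 LxW 43.7 27.1
px [242.1 220. ] xy [0.4689 0.3445] long axis deg 62.8 LxW 43.0 25.1
scene
px [254.2 175.6] xy [0.617  0.2971] long axis deg -85.7 LxW 43.3 29.0
px [226.8 186.8] xy [0.5379 0.3551] long axis deg -5.2 LxW 47.7 28.5
px [219.5 203.1] xy [0.4709 0.3403] long axis deg 65.7 LxW 43.0 25.4
top nest ((580.865478515625, -257.30517578125), (199.9609832763672, 76.6960220336914), 88.8709487915039)
scene nest ((585.00146484375, -260.0928955078125), (200.08216857910156, 79.89895629882812), 89.1963882446289)
```

View pics/c3.png

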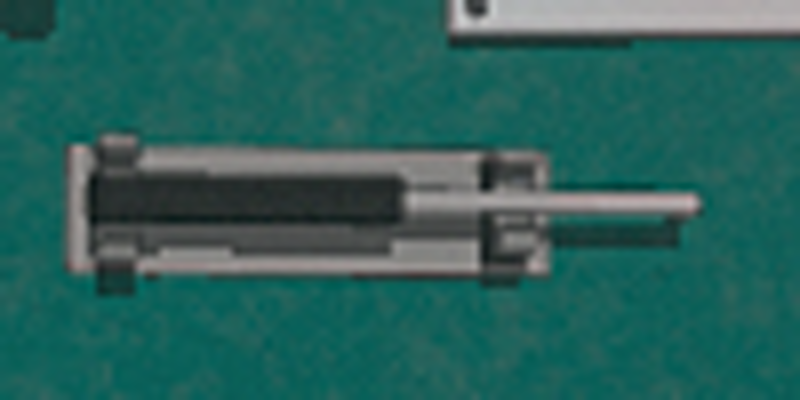

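View pics/c4.png

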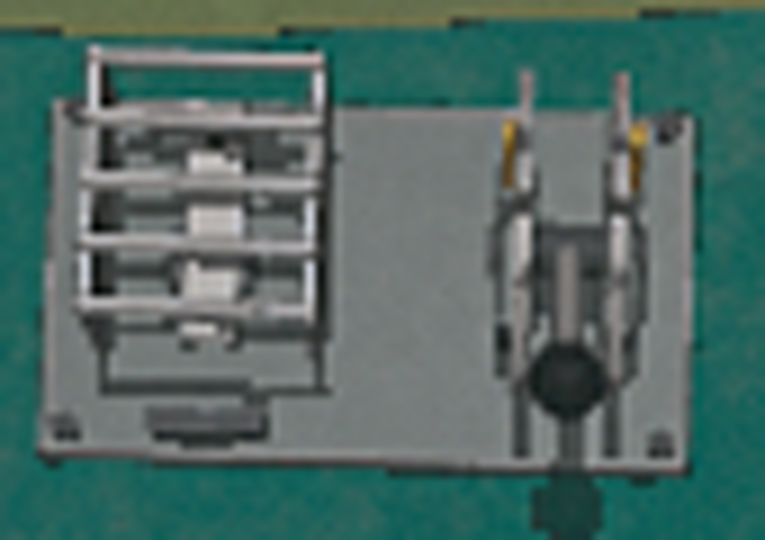

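View pics/c5.png

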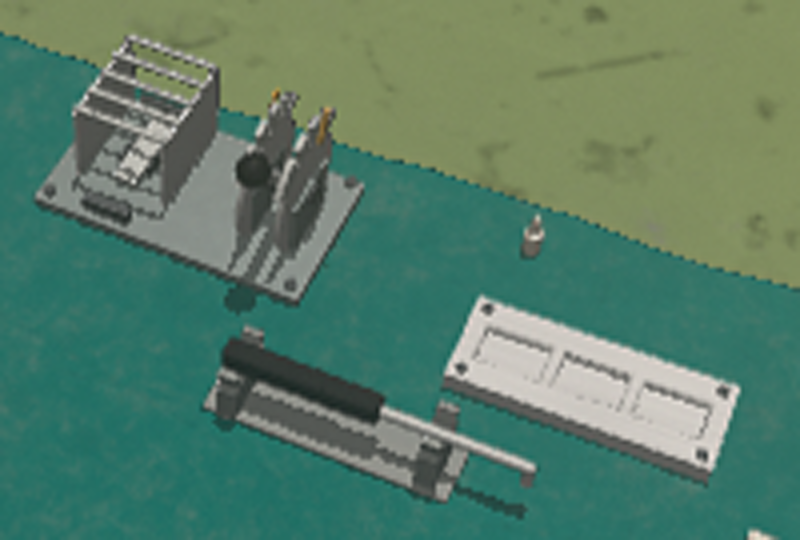

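```bash
cat >> look.py <<'E'
def rel(x,y,z,yaw,tilt=True):
    """print shares for going from the measured pose to tool-down pose (yaw deg)"""
    from scipy.spatial.transform import Rotation as Ro
    s=arm.get_state(); T=toolT(s); R=T[:3,:3]
    d=R.T@(np.array([x,y,z])-T[:3,3])/.3
    Rt=Ro.from_euler('xyz',[np.pi,0,np.radians(yaw)]).as_matrix()
    r=Ro.from_matrix(R.T@Rt).as_rotvec()/np.radians(60)
    print('at',T[:3,3].round(4),'yaw',np.degrees(s['ee_rot'][2]).round(2),'w',round(s['width'],4),'q6',s['q'][5].round(2),'| shares',d.round(4),r.round(4),'| rows',max(np.linalg.norm(d)*6,np.linalg.norm(r)*60/8.59).round(1))
E
python3 -c "
from look import *
rel(.4705,.342,.21,-86); rel(.4705,.342,.21,-116)"
```

```text
at [0.294  0.6073 0.2261] yaw -25.83 w 0.0874 q6 -0.29 | shares [0.9148 0.5397 0.0542] [ 7.0000e-04 -5.0000e-04  1.0028e+00] | rows 7.0
at [0.294  0.6073 0.2261] yaw -25.83 w 0.0874 q6 -0.29 | shares [0.9148 0.5397 0.0542] [ 5.0000e-04 -7.0000e-04  1.5028e+00] | rows 10.5
```

```bash
python3 -m inch '0.3 0.915 0.54 0.054 0 0 1; 0.3 0.915 0.54 0.054 0 0 1; 0.3 0.915 0.54 0.054 0 0 1; 0.3 0.915 0.54 0.054 0 0 1; 0.3 0.915 0.54 0.054 0 0 1; 0.3 0.915 0.54 0.054 0 0 1; 0.3 0.915 0.54 0.054 0 0 1; 0.3 0.915 0.54 0.054 0 0 1; 0.3 0.915 0.54 0.054 0 0 1; 0.3 0.915 0.54 0.054 0 0 1' 20
python3 - <<'E'
from look import *
rel(.4705,.342,.21,-116)
T=toolT(); f=arm.grab_frame('wrist'); save(f,'w1'); carr(f,T)
print(proj(f,T[:3,3],T))
f=arm.grab_frame('top'); print('top');carr(f)
E
```

```text
t: 1.25
eef_pos: [0.4703, 0.3429, 0.2104]
ee_rot: [-3.141, 0.0, -1.495]
force: [0.3, 0.1, 0.3]
width: 0.0613
at [0.4703 0.3429 0.2104] yaw -85.67 w 0.0613 q6 -0.89 | shares [ 0.0031 -0.0005  0.0014] [-0.000e+00  3.000e-04  5.055e-01] | rows 3.5
px [264.4 182.6] xy [0.5426 0.3543] long axis deg -13.6 LxW 39.1 29.3
[[323.66295135 248.82693546]]
top
px [238.1 198.6] xy [0.5385 0.3576] long axis deg -17.0 LxW 44.4 27.3
```

View pics/w1.png

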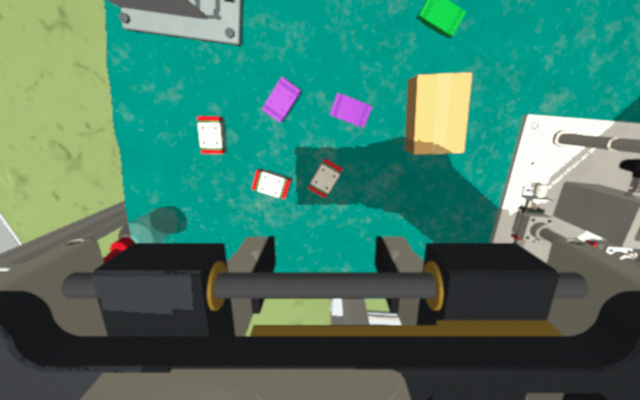

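```bash
cat >> look.py <<'E'
def redm(f):
    h=hsv(f); return (((h[...,0]<10)|(h[...,0]>170))&(h[...,1]>100)&(h[...,2]>50)).astype(np.uint8)
def whitem(f,lo=75):
    h=hsv(f); return ((h[...,1]<90)&(h[...,2]>lo)&~((h[...,0]>70)&(h[...,0]<100)&(h[...,1]>60))).astype(np.uint8)
E
python3 - <<'E'
from look import *
T=toolT(); f=arm.grab_frame('wrist'); print('wrist');carr(f,T)
for n in('top','scene'):
  f=arm.grab_frame(n); print(n);carr(f)
E
```

```text
wrist
px [209.2 129.1] xy [0.6131 0.2951] long axis deg -85.7 LxW 39.1 31.7
px [324.1 178.5] xy [0.47   0.3419] long axis deg 64.4 LxW 47.5 29.0
px [269.9 183.6] xy [0.5386 0.3548] long axis deg -13.4 LxW 47.2 30.7
top
px [254.7 174.6] xy [0.6129 0.3013] long axis deg -85.4 LxW 45.5 28.1
px [238.1 198.4] xy [0.5378 0.3581] long axis deg -13.4 LxW 46.4 28.0
px [242.5 220.1] xy [0.4694 0.3442] long axis deg 63.5 LxW 42.8 26.5
scene
px [253.9 176.6] xy [0.6123 0.2965] long axis deg -81.0 LxW 47.8 39.0
px [227.6 186.9] xy [0.5384 0.3515] long axis deg -15.2 LxW 51.7 35.6
px [219.4 203.6] xy [0.4694 0.3398] long axis deg 60.9 LxW 51.5 29.2
```

```bash
python3 -m inch '0.4 0.003 0 0.3 0 0 0.505; 0.4 0.003 0 0.3 0 0 0.505; 0.4 0.003 0 0.5 0 0 0.505; 0.4 0.003 0 0.5 0 0 0.505; 0.4 0.003 0 0.5 0 0 0.505; 0.4 0.003 0 0.5 0 0 0.505'
python3 - <<'E'
from look import *
rel(.470,.342,.006,-116)
T=toolT(); f=arm.grab_frame('wrist'); crop(f,200,80,440,300,3,'w2'); carr(f,T)
E
```

```text
t: 2.1
eef_pos: [0.471, 0.342, 0.0609]
ee_rot: [-3.141, 0.0, -2.023]
force: [-0.1, 0.3, -0.3]
width: 0.0524
at [0.471  0.342  0.0609] yaw -115.92 w 0.0524 q6 -1.42 | shares [0.0014 0.0032 0.1831] [-0.0005  0.0005  0.0013] | rows 1.1
```

View pics/w2.png

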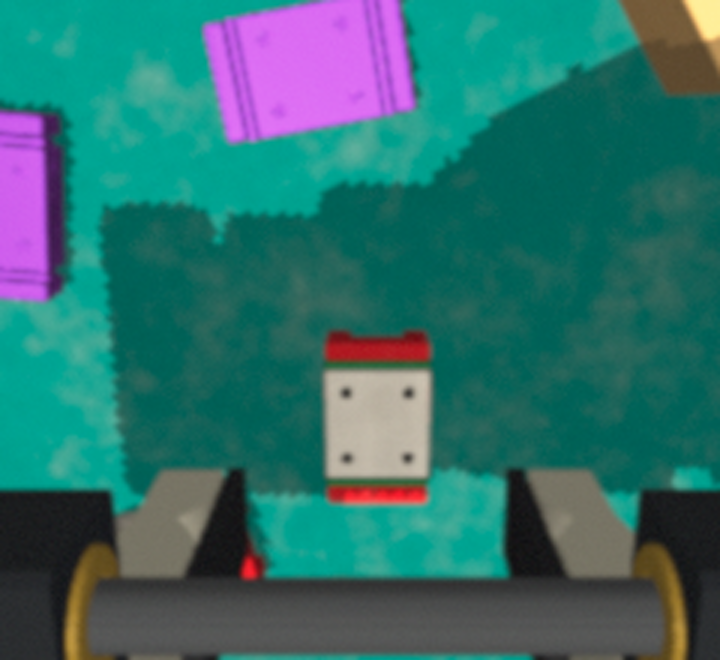

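```bash
python3 - <<'E'
from look import *
T=toolT(); f=arm.grab_frame('wrist'); P=onplane(f,[[326,221.7],[325.7,194],[326.2,246.5]],.014,T); print(P.round(4), ((P-T[:3,3])@T[:3,:3]).round(4))
E
python3 -m inch '0.4 0 0.003 0.18 0 0 0; 0.4 0 0.003 0.18 0 0 0; 0.4 0 0.003 0.18 0 0 0'
```

```text
[[0.4697 0.3434 0.014 ]
 [0.4602 0.3232 0.014 ]
 [0.4789 0.3626 0.014 ]] [[-0.0002  0.0019  0.0476]
 [ 0.0222  0.0016  0.0476]
 [-0.0215  0.0021  0.0477]]
t: 2.5
eef_pos: [0.4697, 0.3413, 0.0066]
ee_rot: [3.142, -0.002, -2.026]
force: [0.2, 0.2, 0.8]
width: 0.0524
```

```bash
python3 -m inch '1 0 0 0 0 0 0; 1 0 0 0 0 0 0; 1 0 0 0 0 0 0; 1 0 0 0 0 0 0; 1 0 0 -0.2 0 0 0; 1 0 0 -0.66 0 0 0; 1 0 0 -0.66 0 0 0; 1 0 0 -0.66 0 0 0; 1 0 0 -0.66 0 0 0; 1 0 0 -0.66 0 0 0' 30
python3 - <<'E'
from look import *
rel(.583,-.198,.2,-91)
T=toolT(); f=arm.grab_frame('wrist'); save(f,'w3'); carr(f,T)
E
```

```text
t: 3.5
eef_pos: [0.47, 0.342, 0.206]
ee_rot: [-3.141, 0.003, -2.027]
force: [-0.3, 0.0, -2.2]
width: 0.0264
at [0.47  0.342 0.206] yaw -116.14 w 0.0264 q6 -1.42 | shares [ 1.4501 -1.1312  0.0152] [-0.0009  0.0032 -0.419 ] | rows 11.0
px [210.7 197.4] xy [0.6118 0.2989] long axis deg -86.8 LxW 46.9 33.2
px [281.9 209.7] xy [0.5383 0.3548] long axis deg -13.6 LxW 47.9 30.5
```

View pics/w3.png

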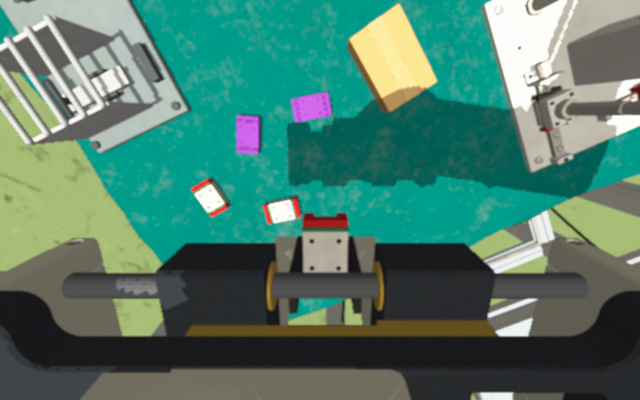

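```bash
python3 -m inch '1 0.93 -0.7 0 0 0 -0.2; 1 0.93 -0.7 0 0 0 -0.2; 1 0.93 -0.7 0 0 0 -0.2; 1 0.93 -0.7 0 0 0 -0.2; 1 0.93 -0.7 0 0 0 -0.2; 1 0.93 -0.7 0 0 0 -0.2; 1 0.93 -0.7 0 0 0 -0.2; 1 0.93 -0.7 0 0 0 -0.2'
python3 - <<'E'
from look import *
rel(.583,-.198,.15,-91)
E
```

```text
t: 4.35
eef_pos: [0.5346, -0.0064, 0.2023]
ee_rot: [3.138, -0.003, -1.823]
force: [-0.4, 0.6, -1.6]
width: 0.0264
at [ 0.5346 -0.0064  0.2023] yaw -104.44 w 0.0264 q6 -0.61 | shares [ 0.5777 -0.3161  0.1747] [ 0.0036 -0.0022 -0.2239] | rows 4.1
```

```bash
python3 -m inch '1 0.578 -0.316 0.1 0 0 -0.224; 1 0.578 -0.316 0.1 0 0 -0.224; 1 0.578 -0.316 0.1 0 0 -0.224; 1 0.578 -0.316 0.175 0 0 -0.224; 1 0.578 -0.316 0.175 0 0 -0.224; 1 0.578 -0.316 0.175 0 0 -0.224; 1 0.578 -0.316 0.175 0 0 -0.224'
python3 - <<'E'
from look import *
rel(.583,-.198,.15,-91)
T=toolT(); f=arm.grab_frame('wrist'); save(f,'w4');
E
```

```text
t: 5.05
eef_pos: [0.5845, -0.1922, 0.1507]
ee_rot: [3.139, 0.0, -1.583]
force: [0.6, 0.3, -0.4]
width: 0.0265
at [ 0.5845 -0.1922  0.1507] yaw -90.71 w 0.0265 q6 -0.01 | shares [0.0195 0.0047 0.0024] [0.0023 0.0001 0.0049] | rows 0.1
```

View pics/w4.png

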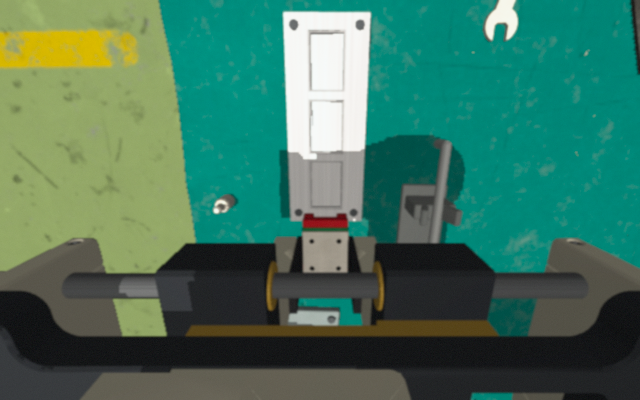

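```bash
cat > nest.py <<'E'
from look import *
T=toolT(); f=arm.grab_frame('wrist')
h=hsv(f); m=((h[...,1]<60)&(h[...,2]>70)).astype(np.uint8); m[:, :240]=0; m[:,385:]=0; m[226:]=0
m=cv2.morphologyEx(m,cv2.MORPH_OPEN,np.ones((3,3)))
c=max(cv2.findContours(m,cv2.RETR_EXTERNAL,cv2.CHAIN_APPROX_NONE)[0],key=cv2.contourArea)[:,0,:]
print(c.min(0),c.max(0))
P=onplane(f,c,.016,T); r=cv2.minAreaRect((P[:,:2]*1000).astype(np.float32)); print('nest',r)
crop(f,260,0,400,240,2,'wn')
E
python3 nest.py
python3 - <<'E'
from look import *
T=toolT(); f=arm.grab_frame('wrist'); crop(f,270,0,380,130,6,'wn1'); crop(f,270,110,380,230,6,'wn2');print(onplane(f,[330,318],.01,T))
E
```

```text
[284  11] [371 220]
nest ((581.294921875, -259.293701171875), (200.42352294921875, 79.5350570678711), 88.96788787841797)
[[ 0.5797556  -0.02294485  0.01      ]]
```

View pics/wn1.png

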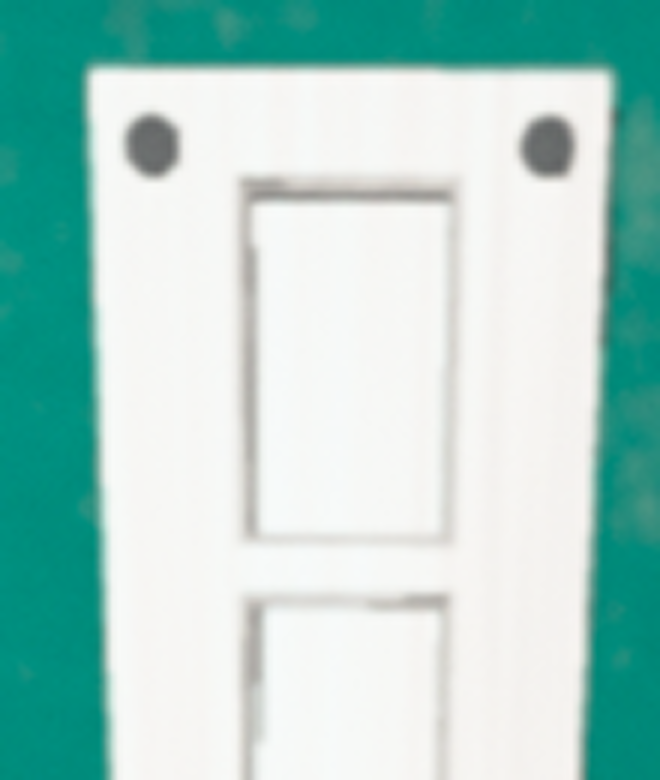

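View pics/wn2.png

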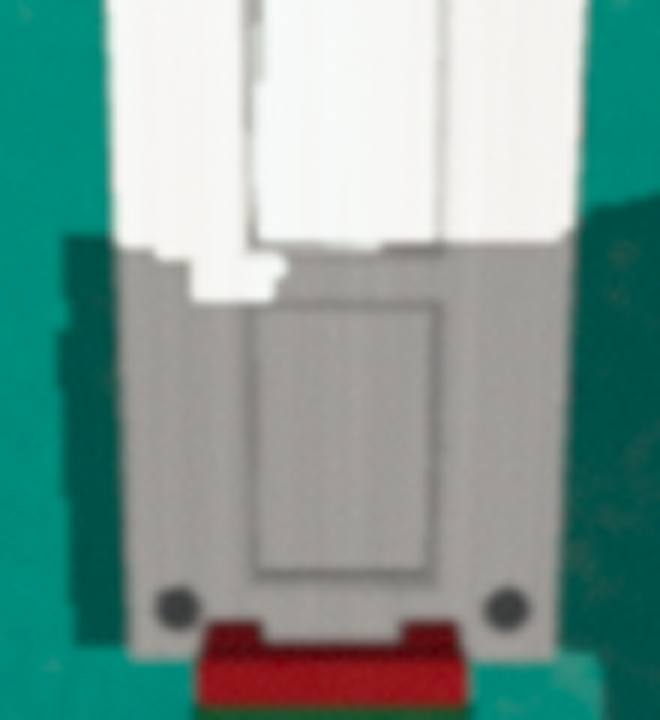

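Run:
```python
from look import *
T=toolT(); f=arm.grab_frame('wrist'); crop(f,270,200,380,300,7,'wh')
P=onplane(f,[[325.4,213]],T[2,3]+.007,T); print(((P-T[:3,3])@T[:3,:3]).round(4))
```

```text
[[ 0.0259  0.0011 -0.007 ]]
```

View pics/wh.png

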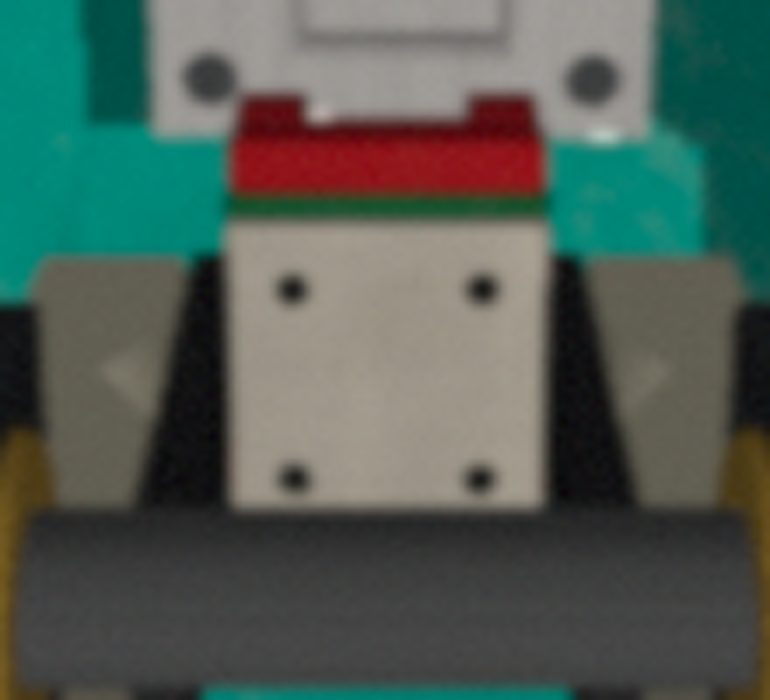

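Run:
```python
from look import *
T=toolT(); f=arm.grab_frame('wrist')
uv=np.array([[292,289],[482,289],[295,478],[480,478]])/7+[270,200]
P=onplane(f,uv,T[2,3]+.007,T); Q=(P-T[:3,3])@T[:3,:3]; print(Q.round(4),Q.mean(0).round(4))
# pocket of nest pixel corners (top edges z=.016), pocket2 nearest: crop wn2
uv=np.array([[252,305],[438,302],[252,578],[432,578]])/6+[270,110]
P=onplane(f,uv,.016,T); print(P.round(4),P.mean(0).round(4))
uv=np.array([[240,180],[460,180],[248,542],[450,542]])/6+[270,0]
P=onplane(f,uv,.016,T); print(P.round(4),P.mean(0).round(4))
```

```text
[[ 0.0084 -0.0069 -0.007 ]
 [ 0.0084  0.009  -0.007 ]
 [-0.0094 -0.0069 -0.007 ]
 [-0.0093  0.0091 -0.007 ]] [-0.0005  0.0011 -0.007 ]
[[ 0.598  -0.2243  0.016 ]
 [ 0.5656 -0.2245  0.016 ]
 [ 0.5991 -0.1743  0.016 ]
 [ 0.5663 -0.174   0.016 ]] [ 0.5823 -0.1993  0.016 ]
[[ 0.5969 -0.3446  0.016 ]
 [ 0.5633 -0.3443  0.016 ]
 [ 0.597  -0.2929  0.016 ]
 [ 0.5643 -0.2926  0.016 ]] [ 0.5804 -0.3186  0.016 ]
```

```bash
python3 -c "
from look import *
rel(.5835,-.1998,.032,-91)"
```

```text
at [ 0.5854 -0.1915  0.1527] yaw -90.59 w 0.0265 q6 -0.01 | shares [0.0278 0.0067 0.4024] [-0.0012  0.      0.0068] | rows 2.4
```

Run:
```python
from look import *
L=[]
for i in range(6):
    s=arm.get_state(); L.append(np.r_[s['eef_pos'],s['ee_rot'][2]]); arm.grab_frame('top')
L=np.array(L); print(L.round(4),L.mean(0).round(4),L.std(0).round(4))
```

```text
[[ 0.5854 -0.1915  0.1527 -1.5812]
 [ 0.5854 -0.1916  0.1527 -1.5814]
 [ 0.5854 -0.1918  0.1526 -1.5816]
 [ 0.5853 -0.192   0.1525 -1.5819]
 [ 0.5853 -0.1921  0.1523 -1.5821]
 [ 0.5852 -0.1923  0.1522 -1.5823]] [ 0.5853 -0.1919  0.1525 -1.5817] [0.0001 0.0003 0.0002 0.0004]
```

```bash
python3 -m inch '1 0.026 0.006 0.2 0 0 0.007; 1 0.026 0.006 0.38 0 0 0.007; 1 0.026 0.006 0.38 0 0 0.007; 1 0.026 0.006 0.38 0 0 0.007; 1 0.026 0.006 0.38 0 0 0.007; 1 0.026 0.006 0.38 0 0 0.007; 1 0.026 0.006 0.38 0 0 0.007'
python3 - <<'E'
from look import *
for i in range(3):
  rel(.5835,-.1998,.018,-91); T=toolT(); f=arm.grab_frame('wrist')
crop(f,240,140,420,300,4,'w5')
E
```

```text
t: 6.3
eef_pos: [0.5847, -0.2005, 0.0401]
ee_rot: [-3.138, -0.0, -1.59]
force: [-0.3, -0.4, -0.1]
width: 0.0262
at [ 0.5847 -0.2005  0.0401] yaw -91.09 w 0.0262 q6 -0.0 | shares [-0.0022  0.0043  0.0735] [-0.0034 -0.0002 -0.0015] | rows 0.4
at [ 0.5844 -0.2004  0.0398] yaw -91.09 w 0.0264 q6 -0.0 | shares [-0.0019  0.0033  0.0725] [-0.003  -0.0001 -0.0015] | rows 0.4
at [ 0.5841 -0.2004  0.0394] yaw -91.1 w 0.0266 q6 -0.0 | shares [-0.002   0.0021  0.0713] [-0.0023 -0.0001 -0.0016] | rows 0.4
```

View pics/w5.png

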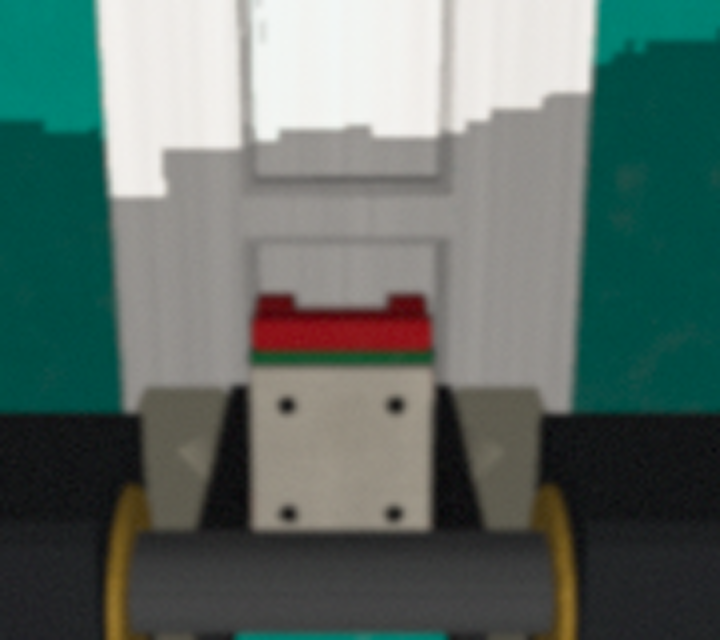

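```bash
python3 - <<'E'
from look import *
T=toolT(); f=arm.grab_frame('wrist')
for uv,z in [([[326.9,200],[327.1,208]],.016),([[325.4,214.5]],T[2,3]-.0067),([[325.3,227]],T[2,3]+.0073)]:
  P=onplane(f,uv,z,T); print(((P-T[:3,3])@T[:3,:3]).round(4))
E
python3 nest.py
```

```text
[[0.0245 0.0022 0.0231]
 [0.0189 0.0023 0.0231]]
[[0.0201 0.0011 0.0067]]
[[ 0.0175  0.0011 -0.0073]]
[254   0] [384 225]
nest ((581.2158813476562, -273.29473876953125), (132.5259246826172, 79.0539321899414), 88.97498321533203)
```

```bash
python3 -m inch '1 0.001 0.003 0.03 0 0 0; 1 0.001 0.003 0.045 0 0 0; 1 0.001 0.003 0.06 0 0 0; 1 0.001 0.003 0.07 0 0 0; 1 0.001 0.003 0.07 0 0 0'
python3 - <<'E'
from look import *
for i in range(2):
  rel(.583,-.1998,.018,-91); print(arm.get_state()['force']); T=toolT(); f=arm.grab_frame('wrist')
crop(f,240,140,420,300,4,'w6')
E
```

```text
t: 7.05
eef_pos: [0.5819, -0.2007, 0.0174]
ee_rot: [3.14, -0.0, -1.59]
force: [-4.1, 2.0, 9.5]
width: 0.0269
at [ 0.5819 -0.2007  0.0174] yaw -91.09 w 0.0269 q6 -0.0 | shares [-0.0031 -0.0037 -0.002 ] [ 0.0011 -0.0003 -0.0014] | rows 0.0
[-4.11193549  2.04940703  9.45602383]
at [ 0.5818 -0.2007  0.0174] yaw -91.09 w 0.0268 q6 -0.0 | shares [-0.0031 -0.0038 -0.0021] [ 0.0009 -0.0002 -0.0015] | rows 0.0
[-3.95582411  1.4666774   8.38247647]
```

View pics/w6.png

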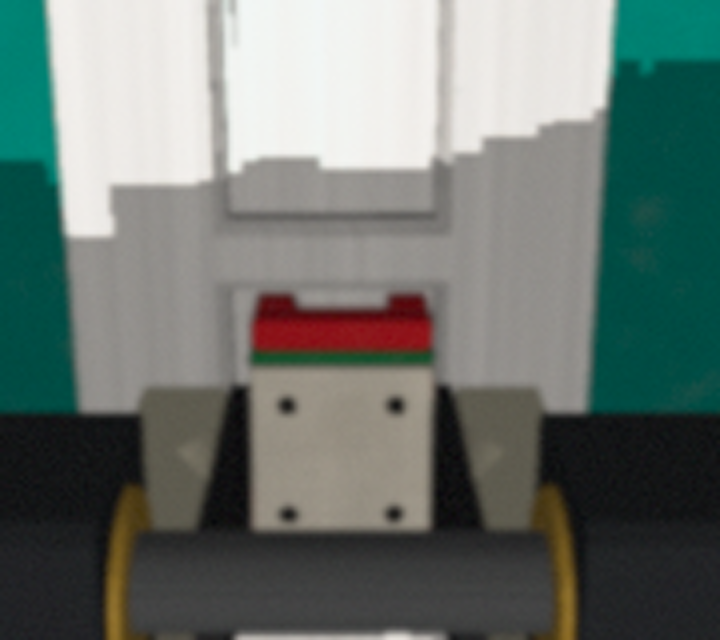

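```bash
python3 -m inch '1 0 -0.004 0 0 0 0; 1 0 -0.004 0 0 0 0; 1 0 -0.004 0 0 0 0'
python3 - <<'E'
from look import *
for i in range(2):
  rel(.583,-.1998,.018,-91); print(arm.get_state()['force']); T=toolT(); f=arm.grab_frame('wrist')
crop(f,240,140,420,300,4,'w7')
E
```

```text
t: 7.45
eef_pos: [0.5818, -0.2007, 0.0173]
ee_rot: [3.139, -0.0, -1.59]
force: [-7.6, 3.0, 11.4]
width: 0.0265
at [ 0.5818 -0.2007  0.0173] yaw -91.11 w 0.0265 q6 -0.0 | shares [-0.0032 -0.0038 -0.0023] [ 0.0028 -0.0001 -0.0018] | rows 0.0
[-7.60936449  3.00889021 11.40450418]
at [ 0.5819 -0.2007  0.0173] yaw -91.11 w 0.0266 q6 -0.0 | shares [-0.0031 -0.0036 -0.0022] [ 0.0027 -0.     -0.0018] | rows 0.0
[-8.76370999  2.00603199 11.50355491]
```

View pics/w7.png

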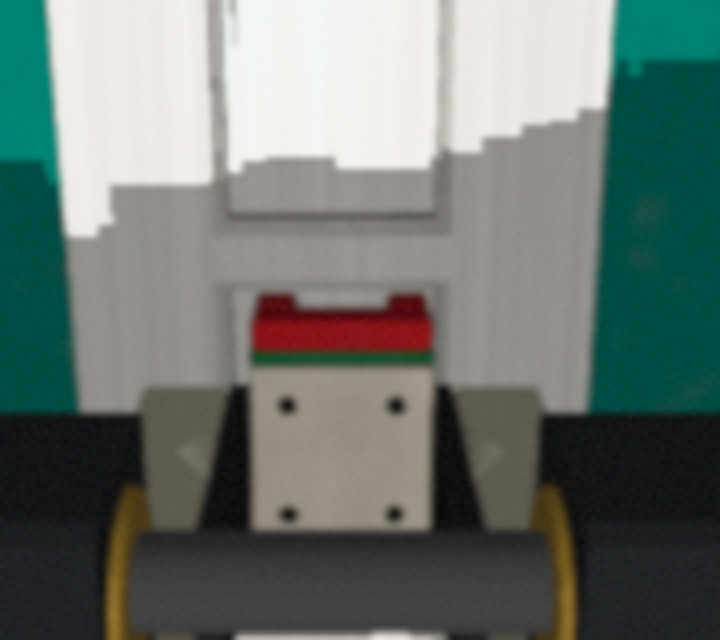

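```bash
python3 -m inch '0.5 0 -0.004 0 0 0 0; 0.5 0 -0.004 0 0 0 0; 0.5 0 -0.004 0 0 0 0; 0.5 0 -0.004 -0.1 0 0 0; 0.5 0 -0.004 -0.3 0 0 0; 0.5 0 -0.004 -0.3 0 0 0; 0.5 0 -0.004 -0.3 0 0 0'
python3 - <<'E'
from look import *
T=toolT();print(T[:3,3]); f=arm.grab_frame('wrist')
crop(f,260,80,400,300,4,'w8')
E
```

```text
t: 8.25
eef_pos: [0.5867, -0.2009, 0.1097]
ee_rot: [-3.136, -0.0, -1.59]
force: [0.5, 0.5, -0.7]
width: 0.0437
[ 0.58667696 -0.20089648  0.10965014]
```

View pics/w8.png

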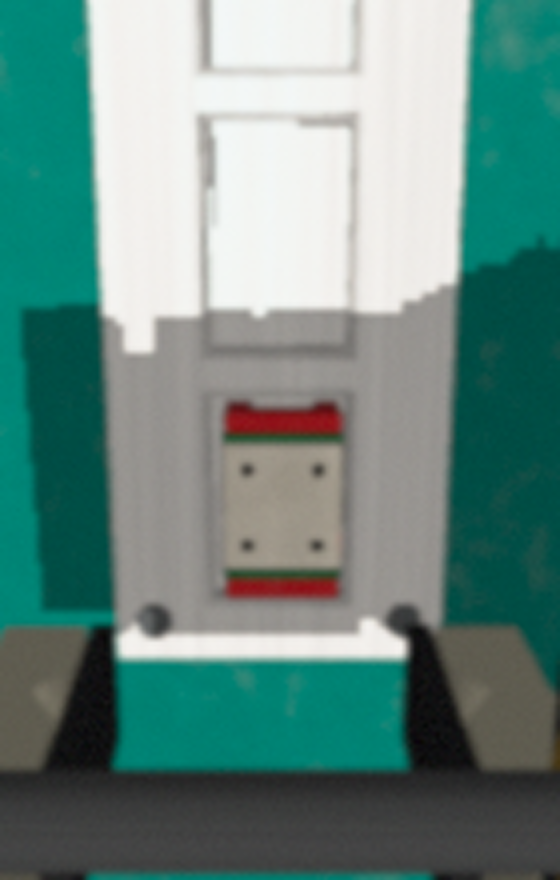

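Run:
```python
from look import *
T=toolT(); f=arm.grab_frame('wrist')
uv=np.array([[247,470],[319,470],[247,545],[317,545]])/4+[260,80]
for z in (.024,.030):
  P=onplane(f,uv,z,T); print(P.mean(0).round(4), np.linalg.norm(P[0]-P[1]),np.linalg.norm(P[2]-P[3]),np.linalg.norm(P[0]-P[2]))
uv=np.array([[205,392],[353,392],[213,603],[352,601]])/4+[260,80]
P=onplane(f,uv,.016,T); print('pocket',P.mean(0).round(4),P.round(4))
C=cloud(f,T); m=lambda a:np.median(C[a[1]:a[3],a[0]:a[2]].reshape(-1,3),0).round(4)
print('car z',m((318,198,340,215)),'nest z',m((352,180,368,220)), m((290,180,308,220)))
for n in('top','scene'): g=arm.grab_frame(n); print(n); carr(g); carr(g,z=.024)
```

```text
[ 0.5796 -0.2001  0.024 ] 0.016017442596366338 0.015896568364392818 0.017753822220193876
[ 0.5797 -0.2021  0.03  ] 0.01561983638802765 0.015501962656587886 0.017313113293408483
pocket [ 0.5799 -0.1994  0.016 ] [[ 0.5966 -0.2253  0.016 ]
 [ 0.5633 -0.2247  0.016 ]
 [ 0.5964 -0.1739  0.016 ]
 [ 0.5633 -0.1738  0.016 ]]
car z [ 0.5818 -0.2008  0.0231] nest z [ 0.553  -0.2044  0.0159] [ 0.609  -0.2053  0.0159]
top
px [254.7 174.6] xy [0.6129 0.3013] long axis deg -85.4 LxW 45.5 28.1
px [238.1 198.4] xy [0.5382 0.3575] long axis deg -17.9 LxW 46.7 27.4
px [254.7 174.6] xy [0.6109 0.2995] long axis deg -85.4 LxW 45.2 27.9
px [238.1 198.4] xy [0.5368 0.3553] long axis deg -17.9 LxW 46.4 27.2
scene
px [253.9 176.6] xy [0.6123 0.2962] long axis deg -82.6 LxW 48.3 38.8
px [227.7 186.9] xy [0.5384 0.3515] long axis deg -15.2 LxW 51.7 35.6
px [253.9 176.6] xy [0.6047 0.2909] long axis deg -82.6 LxW 47.9 38.5
px [227.7 186.9] xy [0.5314 0.3457] long axis deg -15.2 LxW 51.2 35.3
```

```bash
python3 -m inch '0.4 0 0 -0.3 0 0 0; 0.4 -0.2 0 -0.33 0 0 0; 0.4 -0.97 0 -0.33 0 0 0; 0.4 -0.97 0 -0.33 0 0 0; 0.4 -0.97 0 -0.33 0 0 0; 0.4 -0.97 0 -0.33 0 0 0; 0.4 -0.97 0 -0.33 0 0 0; 0.4 -0.97 0 -0.33 0 0 0; 0.4 -0.97 0 -0.33 0 0 0; 0.4 -0.97 0 -0.33 0 0 0; 0.4 -0.97 0 -0.33 0 0 0'
python3 -c "
from look import *
rel(.6125,.2975,.12,-86.5)"
```

```text
t: 9.55
eef_pos: [0.5901, 0.0889, 0.2053]
ee_rot: [3.141, -0.001, -1.592]
force: [0.1, -0.1, 0.2]
width: 0.0528
at [0.5901 0.0889 0.2053] yaw -91.19 w 0.0528 q6 -0.5 | shares [-0.6969 -0.0603  0.2838] [ 0.001  -0.0005 -0.0782] | rows 4.5
```

```bash
python3 -m inch '0.4 -0.697 -0.06 0 0 0 -0.078; 0.4 -0.697 -0.06 0 0 0 -0.078; 0.4 -0.697 -0.06 0 0 0 -0.078; 0.4 -0.697 -0.06 0 0 0 -0.078; 0.4 -0.697 -0.06 0.28 0 0 -0.078; 0.4 -0.697 -0.06 0.28 0 0 -0.078; 0.4 -0.697 -0.06 0.28 0 0 -0.078; 0.4 -0.697 -0.06 0.28 0 0 -0.078'
python3 - <<'E'
from look import *
rel(.6125,.2975,.006,-87)
T=toolT(); f=arm.grab_frame('wrist'); save(f,'w9'); carr(f,T)
E
```

```text
t: 10.35
eef_pos: [0.613, 0.2976, 0.1222]
ee_rot: [3.141, -0.001, -1.509]
force: [0.1, 1.1, 2.0]
width: 0.0526
at [0.613  0.2976 0.1222] yaw -86.48 w 0.0526 q6 -0.68 | shares [-2.000e-04  1.600e-03  3.872e-01] [ 0.0004 -0.0013  0.0087] | rows 2.3
px [322.2 198.5] xy [0.6151 0.298 ] long axis deg -86.5 LxW 46.1 28.0
```

View pics/w9.png

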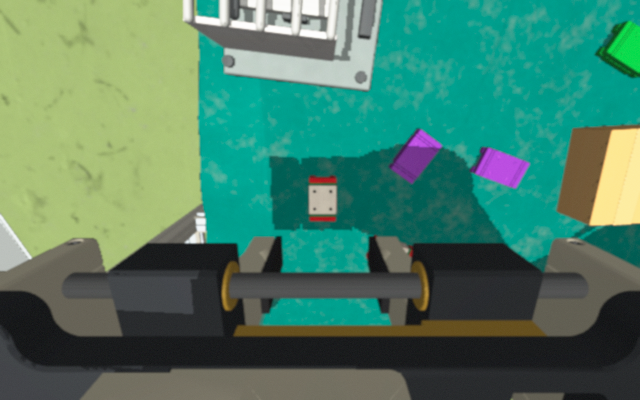

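```bash
python3 -m inch '0.4 -0.001 -0.009 0.15 0 0 0; 0.4 -0.001 -0.009 0.25 0 0 0; 0.4 -0.001 -0.009 0.33 0 0 0; 0.4 -0.001 -0.009 0.385 0 0 0; 0.4 -0.001 -0.009 0.385 0 0 0; 0.4 -0.001 -0.009 0.385 0 0 0'
python3 - <<'E'
from look import *
rel(.6155,.298,.006,-86.5)
T=toolT(); f=arm.grab_frame('wrist'); crop(f,260,180,400,300,5,'w10')
E
```

```text
t: 11.0
eef_pos: [0.6166, 0.2996, 0.0088]
ee_rot: [-3.139, 0.001, -1.509]
force: [0.7, -0.2, 0.7]
width: 0.0525
at [0.6166 0.2996 0.0088] yaw -86.45 w 0.0525 q6 -0.67 | shares [0.0052 0.0041 0.0092] [-0.0025  0.0013  0.0009] | rows 0.1
```

View pics/w10.png

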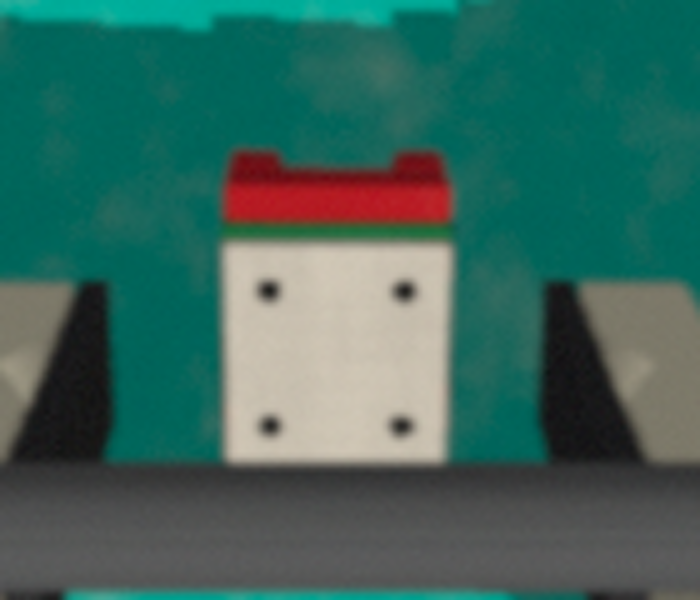

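```bash
python3 -m inch '0.4 0.003 0.002 0.008 0 0 0; 1 0.003 0.002 0.008 0 0 0; 1 0.003 0.002 0.008 0 0 0; 1 0.003 0.002 0.008 0 0 0; 1 0.003 0.002 0.008 0 0 0; 1 0.003 0.002 -0.2 0 0 0; 1 0.003 0.002 -0.65 0 0 0; 1 0.003 0.002 -0.65 0 0 0; 1 0.003 0.002 -0.65 0 0 0; 1 0.003 0.002 -0.65 0 0 0; 1 0.003 0.002 -0.65 0 0 0'
python3 - <<'E'
from look import *
rel(.582,-.259,.2,-91)
T=toolT(); f=arm.grab_frame('wrist'); crop(f,270,200,380,300,7,'wh2'); carr(f,T)
E
```

```text
t: 12.15
eef_pos: [0.6147, 0.2989, 0.2028]
ee_rot: [-3.14, 0.002, -1.509]
force: [-0.6, -1.5, -1.2]
width: 0.0266
at [0.6147 0.2989 0.2028] yaw -86.44 w 0.0266 q6 -0.67 | shares [1.8492 0.2246 0.0051] [-0.0019  0.0021  0.0761] | rows 11.2
px [379.2 224.4] xy [0.54   0.3542] long axis deg -13.7 LxW 48.1 31.1
```

View pics/wh2.png

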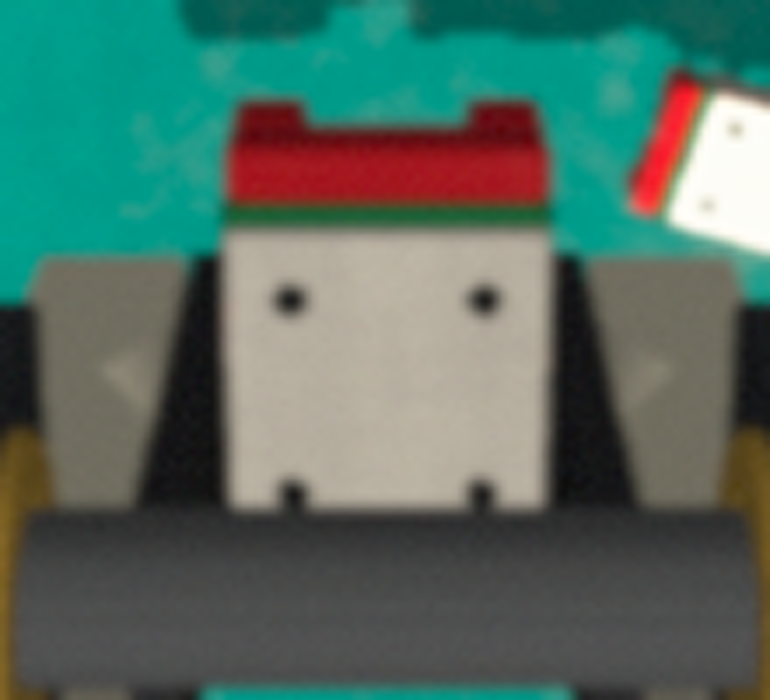

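Run:
```python
from look import *
T=toolT(); f=arm.grab_frame('wrist')
uv=np.array([[290,299],[485,299],[292,494],[481,494]])/7+[270,200]
for dz in (.007,.009,.011):
  P=onplane(f,uv,T[2,3]+dz,T); Q=(P-T[:3,3])@T[:3,:3]; print(dz,Q.mean(0).round(4),np.linalg.norm(P[0]-P[1]),np.linalg.norm(P[2]-P[3]),np.linalg.norm(P[0]-P[2]))
```

```text
0.007 [-0.0017  0.001  -0.007 ] 0.01628617317439893 0.016304541116689147 0.018439554041746284
0.009 [-0.0007  0.001  -0.009 ] 0.016070417714044393 0.01608854232207787 0.01819527108905964
0.011 [ 0.0004  0.001  -0.011 ] 0.01585466225368997 0.01587254352746659 0.017950988136372994
```

```bash
python3 -m inch '1 0.925 0.112 0 0 0 0.038; 1 0.925 0.112 0 0 0 0.038; 1 0.925 0.112 0 0 0 0.038; 1 0.925 0.112 0 0 0 0.038; 1 0.925 0.112 0 0 0 0.038; 1 0.925 0.112 0 0 0 0.038; 1 0.925 0.112 0 0 0 0.038; 1 0.925 0.112 0 0 0 0.038; 1 0.925 0.112 0 0 0 0.038'
python3 -c "
from look import *
rel(.582,-.2602,.1,-91)"
```

```text
t: 13.15
eef_pos: [0.598, 0.0198, 0.2002]
ee_rot: [3.14, -0.0, -1.548]
force: [0.4, 0.8, 0.2]
width: 0.0268
at [0.598  0.0198 0.2002] yaw -88.7 w 0.0268 q6 -0.34 | shares [0.9317 0.0739 0.3346] [ 0.0017 -0.0005  0.0384] | rows 6.0
```

```bash
python3 -m inch '1 0.93 0.074 0 0 0 0.038; 1 0.93 0.074 0 0 0 0.038; 1 0.93 0.074 0 0 0 0.038; 1 0.93 0.074 0 0 0 0.038; 1 0.93 0.074 0 0 0 0.038; 1 0.93 0.074 0.2 0 0 0.038; 1 0.93 0.074 0.33 0 0 0.038; 1 0.93 0.074 0.45 0 0 0.038; 1 0.93 0.074 0.5 0 0 0.038; 1 0.93 0.074 0.5 0 0 0.038; 1 0.93 0.074 0.5 0 0 0.038; 1 0.93 0.074 0.5 0 0 0.038'
cat > pk.py <<'E'
from look import *
T=toolT(); print(T[:3,3].round(4),np.degrees(arm.get_state()['ee_rot'][2]).round(2),arm.get_state()['force'].round(1)); f=arm.grab_frame('wrist')
crop(f,240,120,420,300,4,sys.argv[1])
E
python3 pk.py p1
```

```text
t: 14.35
eef_pos: [0.5839, -0.2597, 0.0529]
ee_rot: [-3.139, -0.001, -1.587]
force: [-0.2, 0.1, -0.9]
width: 0.0266
[ 0.5839 -0.2597  0.0529] -90.92 [-0.2  0.1 -0.9]
```

View pics/p1.png

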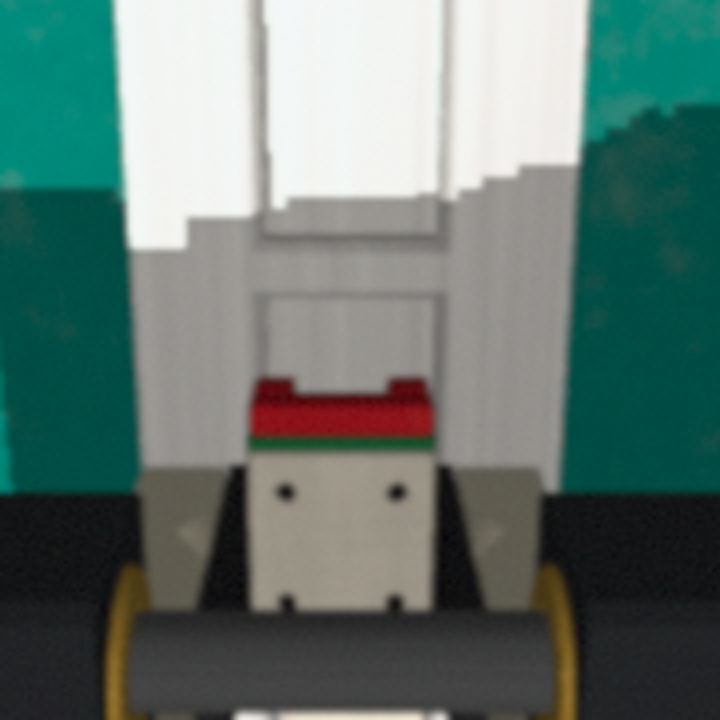

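```bash
python3 -m inch '1 0 0.004 0.05 0 0 0; 1 0 0.004 0.09 0 0 0; 1 0 0.004 0.09 0 0 0; 1 0 0.004 0.09 0 0 0; 1 0 0.004 0.09 0 0 0'; python3 pk.py p2
```

```text
t: 14.9
eef_pos: [0.5817, -0.2602, 0.0251]
ee_rot: [-3.141, -0.0, -1.588]
force: [-0.8, -0.7, -0.4]
width: 0.0265
[ 0.5817 -0.2602  0.0251] -90.98 [-0.8 -0.7 -0.4]
```

View pics/p2.png

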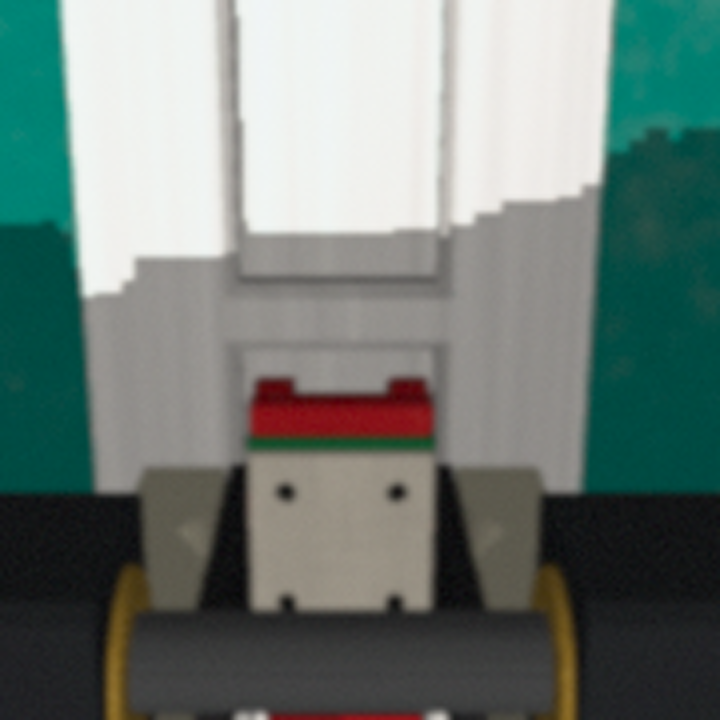

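```bash
python3 -m inch '1 0 0 0.015 0 0 0; 1 0 0 0.025 0 0 0; 1 0 0 0.025 0 0 0; 1 0 0 0.025 0 0 0'; python3 pk.py p3
```

```text
t: 15.35
eef_pos: [0.581, -0.26, 0.0167]
ee_rot: [3.141, 0.0, -1.588]
force: [0.4, 0.3, -0.6]
width: 0.0265
[ 0.581  -0.26    0.0167] -90.99 [ 0.4  0.3 -0.6]
```

View pics/p3.png

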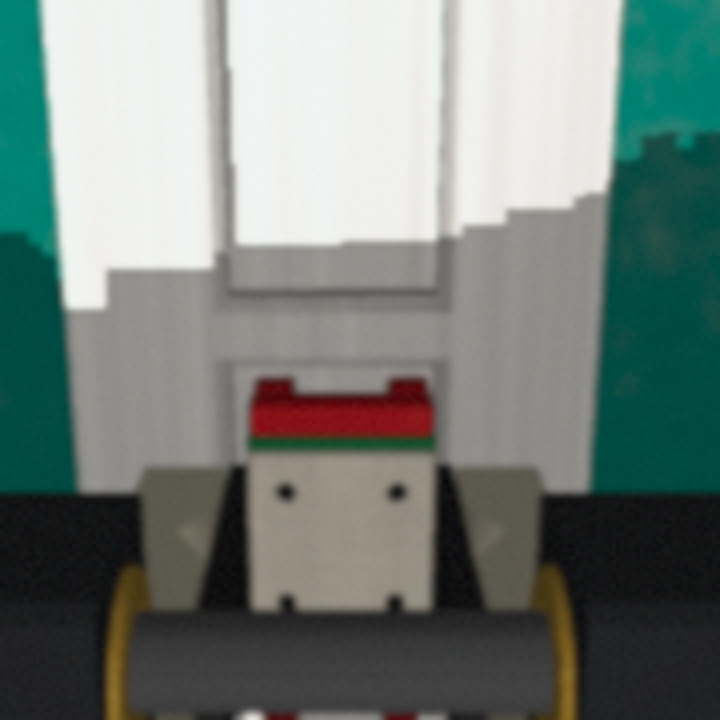

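```bash
python3 -m inch '1 0 -0.003 0 0 0 0; 1 0 -0.003 0 0 0 0; 0.5 0 -0.003 0 0 0 0; 0.5 0 -0.003 0 0 0 0; 0.5 0 -0.003 0 0 0 0; 0.5 0 -0.003 -0.1 0 0 0; 0.5 0 -0.003 -0.35 0 0 0; 0.5 0 -0.003 -0.35 0 0 0; 0.5 0 -0.003 -0.35 0 0 0'; python3 pk.py p4
```

```text
t: 16.3
eef_pos: [0.5848, -0.2608, 0.127]
ee_rot: [-3.134, -0.002, -1.587]
force: [0.3, -0.4, 0.7]
width: 0.044
[ 0.5848 -0.2608  0.127 ] -90.94 [ 0.3 -0.4  0.7]
```

View pics/p4.png

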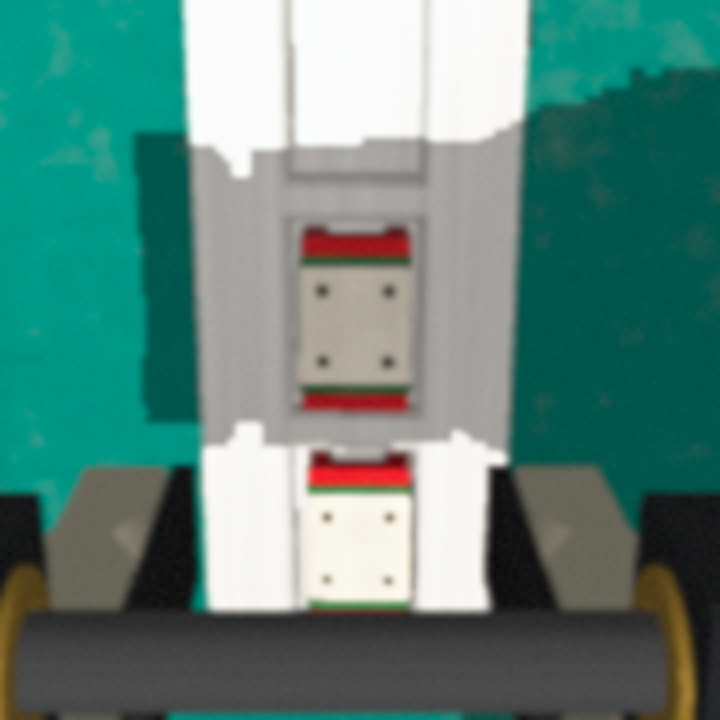

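```bash
python3 -m inch '0.4 0 0 -0.3 0 0 0; 0.4 -0.2 0 -0.33 0 0 -0.2; 0.4 -1 0 -0.33 0 0 -0.9; 0.4 -1 0 -0.33 0 0 -0.9; 0.4 -1 0 -0.33 0 0 -0.9; 0.4 -1 0 -0.33 0 0 -0.9; 0.4 -1 0 -0.33 0 0 -0.9; 0.4 -1 0 -0.33 0 0 -0.9; 0.4 -1 0 -0.33 0 0 -0.9; 0.4 -1 0 -0.33 0 0 -0.9; 0.4 -1 0 -0.33 0 0 -0.9; 0.4 -1 0 -0.33 0 0 -0.9'
python3 - <<'E'
from look import *
rel(.539,.354,.2,-13.6)
T=toolT(); f=arm.grab_frame('wrist'); save(f,'w11'); carr(f,T); g=arm.grab_frame('scene'); print('s');carr(g)
E
```

```text
t: 17.55
eef_pos: [0.5871, 0.0386, 0.2205]
ee_rot: [3.141, 0.0, -0.648]
force: [0.4, -0.9, 0.8]
width: 0.0524
at [0.5871 0.0386 0.2205] yaw -37.13 w 0.0524 q6 0.53 | shares [-0.7623 -0.7414  0.0682] [ 0.0005  0.0004 -0.3921] | rows 6.4
s
px [227.4 187. ] xy [0.5384 0.3515] long axis deg -15.2 LxW 51.7 35.6
```

```bash
python3 -m inch '0.4 -0.762 -0.741 0.05 0 0 -0.392; 0.4 -0.762 -0.741 0.05 0 0 -0.392; 0.4 -0.762 -0.741 0.05 0 0 -0.392; 0.4 -0.762 -0.741 0.05 0 0 -0.392; 0.4 -0.762 -0.741 0.05 0 0 -0.392; 0.4 -0.762 -0.741 0.05 0 0 -0.392; 0.4 -0.762 -0.741 0.33 0 0 -0.392; 0.4 -0.762 -0.741 0.33 0 0 -0.392; 0.4 -0.762 -0.741 0.33 0 0 -0.392; 0.4 -0.762 -0.741 0.33 0 0 -0.392; 0.4 -0.762 -0.741 0.33 0 0 -0.392'
python3 - <<'E'
from look import *
T=toolT(); f=arm.grab_frame('wrist'); save(f,'w12'); carr(f,T); rel(.539,.3545,.008,-13.6)
E
```

```text
t: 18.75
eef_pos: [0.5399, 0.3551, 0.1244]
ee_rot: [-3.139, -0.002, -0.236]
force: [0.5, -0.3, 1.0]
width: 0.0525
px [324.9 190.8] xy [0.5433 0.3549] long axis deg -13.5 LxW 39.9 28.1
at [0.5399 0.3552 0.1246] yaw -13.51 w 0.0525 q6 0.45 | shares [-0.0033  0.0042  0.3886] [-0.003  -0.0021  0.0015] | rows 2.3
```

View pics/w12.png

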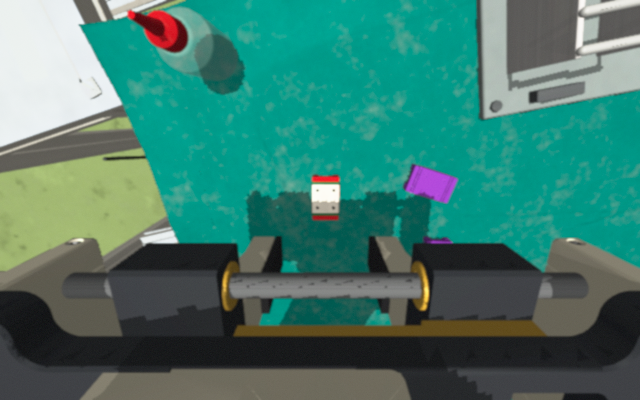

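Run:
```python
from look import *
T=toolT(); f=arm.grab_frame('wrist'); crop(f,290,160,360,240,8,'w13')
P=onplane(f,[[325.5,198.3]],.014,T); print(P,((P-T[:3,3])@T[:3,:3]).round(4))
```

```text
[[0.53976368 0.35538927 0.014     ]] [[-0.0004  0.0002  0.1106]]
```

View pics/w13.png

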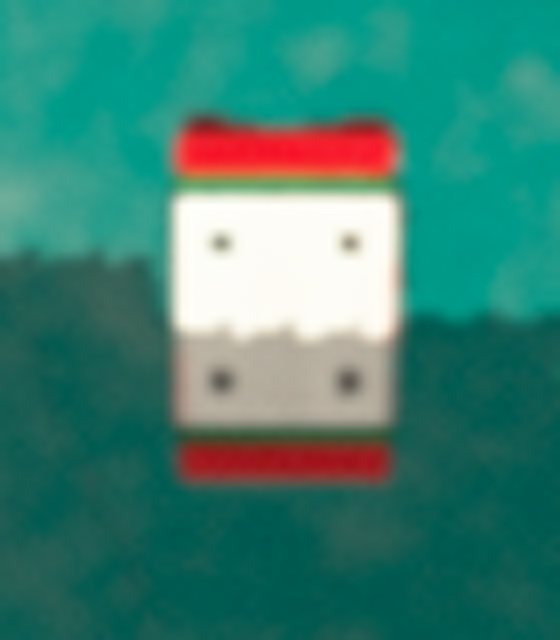

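```bash
python3 -m inch '0.4 -0.003 -0.003 0.15 0 0 0; 0.4 -0.003 -0.003 0.25 0 0 0; 0.4 -0.003 -0.003 0.33 0 0 0; 0.4 -0.003 -0.003 0.38 0 0 0; 0.4 -0.003 -0.003 0.38 0 0 0; 0.4 -0.003 -0.003 0.38 0 0 0; 0.4 -0.003 -0.003 0.38 0 0 0'
python3 pk.py p5
```

```text
t: 19.55
eef_pos: [0.5387, 0.357, 0.0097]
ee_rot: [-3.139, -0.001, -0.235]
force: [0.4, 0.8, 0.9]
width: 0.0523
[0.5387 0.357  0.0097] -13.46 [0.4 0.8 0.9]
```

View pics/p5.png

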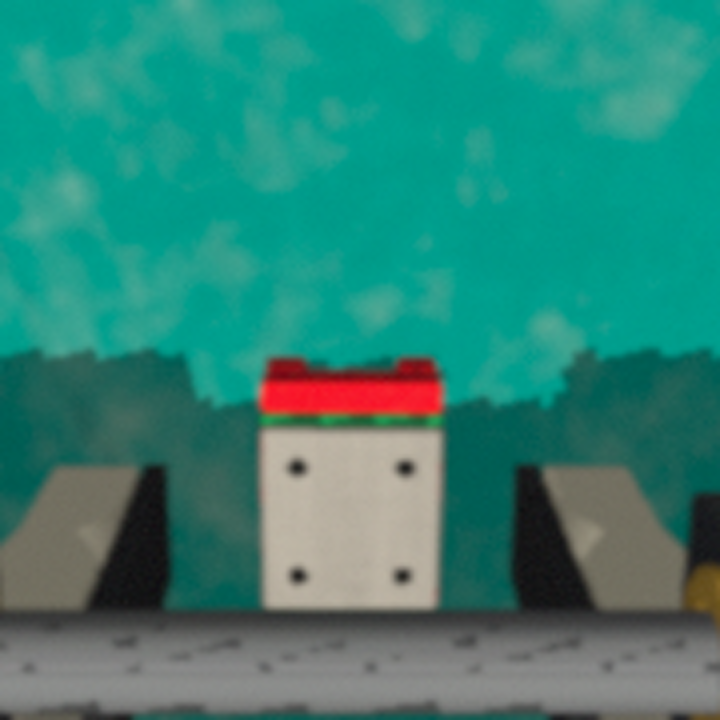

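```bash
python3 -m inch '0.4 0.007 0.004 0 0 0 0; 0.4 0.007 0.004 0 0 0 0; 1 0.007 0.004 0 0 0 0; 1 0.007 0.004 0 0 0 0; 1 0.007 0.004 0 0 0 0; 1 0.007 0.004 0 0 0 0; 1 0.007 0.004 -0.2 0 0 0; 1 0.007 0.004 -0.68 0 0 0; 1 0.007 0.004 -0.68 0 0 0; 1 0.007 0.004 -0.68 0 0 0; 1 0.007 0.004 -0.68 0 0 0; 1 0.007 0.004 -0.68 0 0 0' 30
python3 pk.py p6; python3 -c "
from look import *
rel(.5805,-.319,.2,-91)"
```

```text
t: 20.8
eef_pos: [0.5399, 0.3551, 0.2139]
ee_rot: [-3.138, -0.002, -0.235]
force: [0.1, 0.2, -1.2]
width: 0.0266
[0.5399 0.3551 0.2139] -13.47 [ 0.1  0.2 -1.2]
at [0.5391 0.3544 0.2117] yaw -13.48 w 0.0263 q6 0.45 | shares [0.6575 2.1505 0.0375] [-1.000e-04  7.000e-04  1.292e+00] | rows 13.5
```

View pics/p6.png

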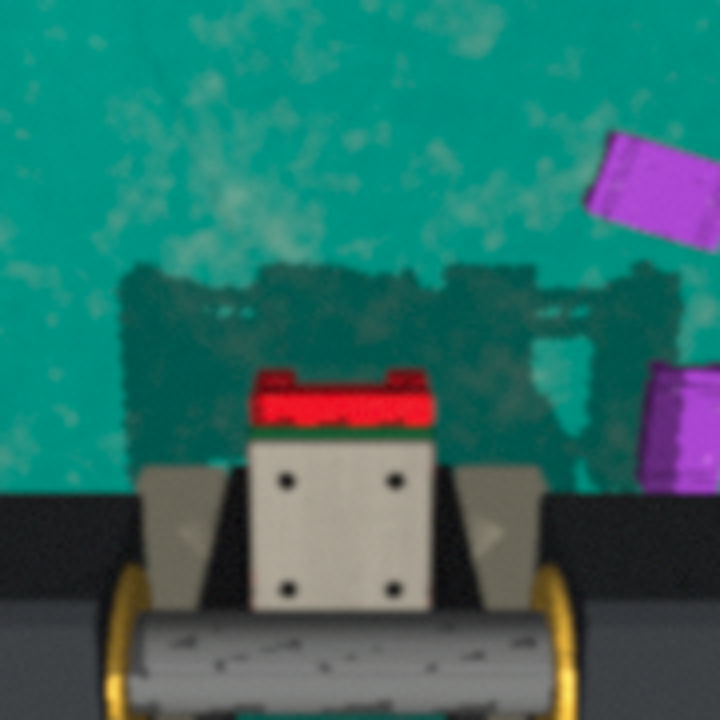

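```bash
python3 -m inch '1 0.31 1 0 0 0 0.65; 1 0.31 1 0 0 0 0.65; 1 0.31 1 0 0 0 0.65; 1 0.31 1 0 0 0 0.65; 1 0.31 1 0 0 0 0.65; 1 0.31 1 0 0 0 0.65; 1 0.31 1 0 0 0 0.65; 1 0.31 1 0 0 0 0.65; 1 0.31 1 0 0 0 0.65; 1 0.31 1 0 0 0 0.65'; python3 -c "
from look import *
rel(.583,-.3195,.2,-91)"
```

```text
t: 21.85
eef_pos: [0.5598, 0.042, 0.211]
ee_rot: [3.14, 0.001, -0.915]
force: [0.4, -0.2, -1.1]
width: 0.0267
at [0.5598 0.042  0.211 ] yaw -52.41 w 0.0267 q6 0.23 | shares [1.0019 0.6737 0.0369] [1.300e-03 1.000e-04 6.431e-01] | rows 7.2
```

```bash
python3 -m inch '1 1 0.673 0.03 0 0 0.643; 1 1 0.673 0.03 0 0 0.643; 1 1 0.673 0.03 0 0 0.643; 1 1 0.673 0.03 0 0 0.643; 1 1 0.673 0.03 0 0 0.643; 1 1 0.673 0.03 0 0 0.643; 1 1 0.673 0.03 0 0 0.643; 1 1 0.673 0.2 0 0 0.643; 1 1 0.673 0.4 0 0 0.643; 1 1 0.673 0.53 0 0 0.643; 1 1 0.673 0.53 0 0 0.643; 1 1 0.673 0.53 0 0 0.643'; python3 pk.py p7; python3 -c "
from look import *
rel(.583,-.3195,.018,-91)"
```

```text
t: 23.05
eef_pos: [0.5831, -0.3191, 0.0526]
ee_rot: [3.139, -0.0, -1.587]
force: [0.8, -0.6, 0.1]
width: 0.0265
[ 0.5831 -0.3191  0.0526] -90.93 [ 0.8 -0.6  0.1]
at [ 0.5846 -0.3196  0.0547] yaw -90.92 w 0.0265 q6 0.19 | shares [-0.0003  0.0054  0.1225] [-0.0014 -0.0012  0.0013] | rows 0.7
```

View pics/p7.png

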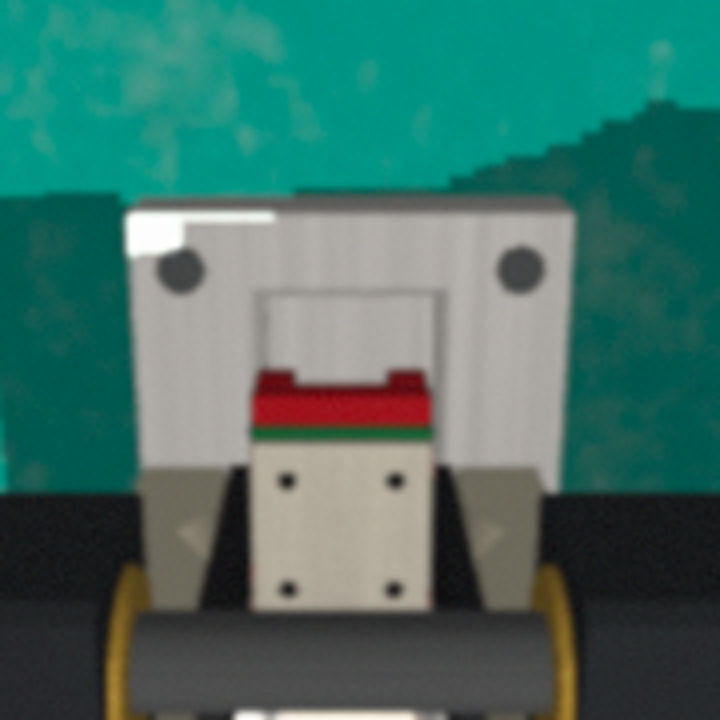

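```bash
python3 -m inch '1 0 0.003 0.05 0 0 0; 1 0 0.003 0.09 0 0 0; 1 0 0.003 0.09 0 0 0; 1 0 0.003 0.09 0 0 0; 1 0 0.003 0.09 0 0 0'; python3 pk.py p8
```

```text
t: 23.6
eef_pos: [0.5826, -0.32, 0.0272]
ee_rot: [-3.14, -0.001, -1.589]
force: [-0.1, -0.3, -0.4]
width: 0.0264
[ 0.5826 -0.32    0.0272] -91.03 [-0.1 -0.3 -0.4]
```

View pics/p8.png

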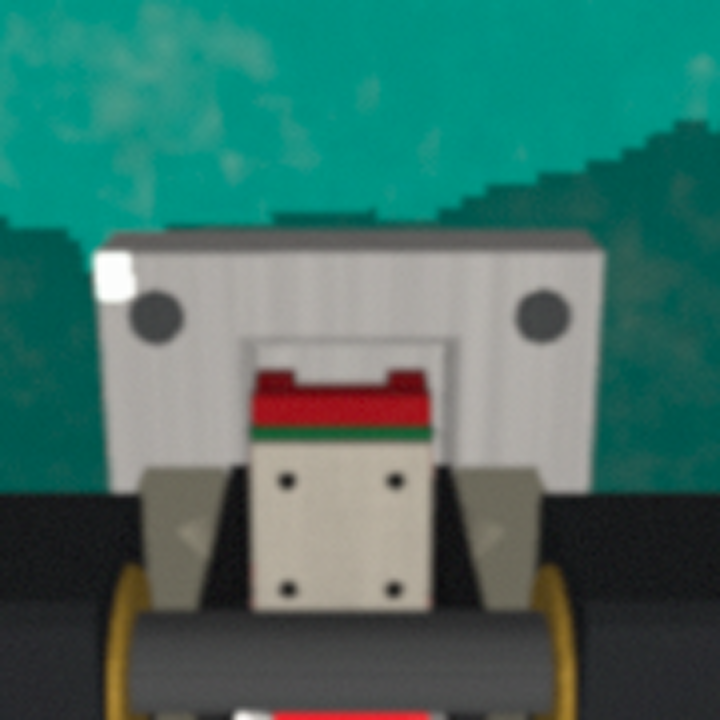

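```bash
python3 -m inch '1 0 0.003 0 0 0 0; 1 0 0.003 0.015 0 0 0; 1 0 0.003 0.025 0 0 0; 1 0 0.003 0.025 0 0 0; 1 0 0.003 0.025 0 0 0'; python3 pk.py p9
```

```text
t: 24.15
eef_pos: [0.5807, -0.3198, 0.018]
ee_rot: [3.141, 0.0, -1.589]
force: [-0.3, 0.4, -0.7]
width: 0.0267
[ 0.5807 -0.3198  0.018 ] -91.05 [-0.3  0.4 -0.7]
```

View pics/p9.png

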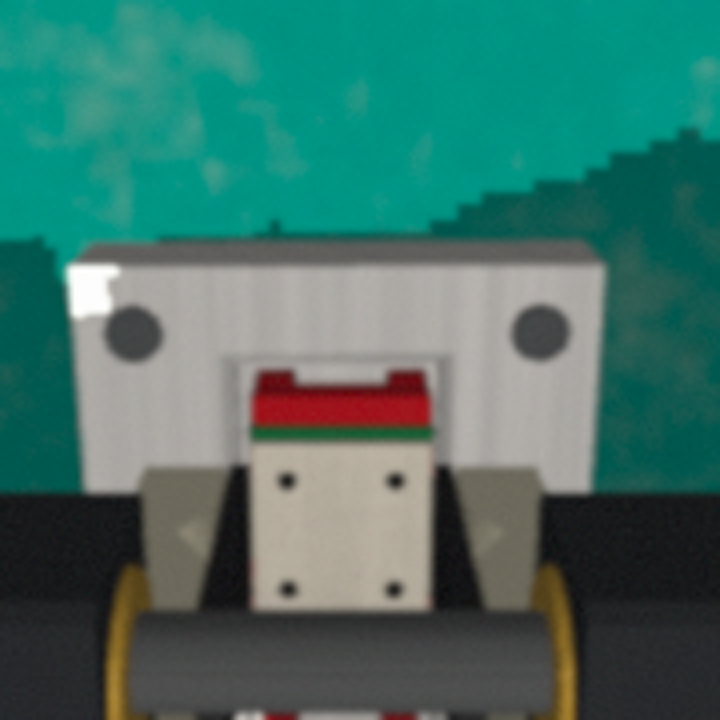

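```bash
python3 -m inch '0.5 0 -0.002 0 0 0 0; 0.5 0 -0.002 0 0 0 0; 0.5 0 -0.002 0 0 0 0; 0.5 0 -0.002 -0.1 0 0 0; 0.5 0 -0.002 -0.35 0 0 0; 0.5 -0.3 -0.002 -0.5 0 0 0; 0.5 -0.4 -0.002 -0.5 0 0 0; 0.5 -0.4 -0.002 -0.5 0 0 0; 0.5 -0.4 -0.002 -0.5 0 0 0; 0.5 -0.4 -0.002 -0.5 0 0 0; 0.5 -0.4 -0.002 -0.5 0 0 0'
python3 - <<'E'
from look import *
T=toolT(); print(T[:3,3]); f=arm.grab_frame('wrist'); crop(f,270,40,370,240,3,'p10'); C=cloud(f,T)
import scipy.ndimage as nd
h=hsv(f); 
np.save('C.npy',C)
z=C[...,2]; m=((z>.019)&(z<.035)&(C[...,1]<-.16)&(C[...,1]>-.36)).astype(np.uint8)
m=cv2.morphologyEx(m,cv2.MORPH_OPEN,np.ones((3,3)))
l,n=nd.label(m)
for i in range(1,n+1):
    P=C[l==i]
    if len(P)<150: continue
    A=np.c_[P[:,:2]-P[:,:2].mean(0),np.ones(len(P))]; k=np.linalg.lstsq(A,P[:,2],rcond=None)[0]
    print(len(P),P.mean(0).round(4),'z',k[2].round(4),'slopes',k[:2].round(3),np.ptp(P[:,:2],0).round(4))
E
```

```text
t: 25.3
eef_pos: [0.5833, -0.2002, 0.1678]
ee_rot: [3.141, 0.0, -1.589]
force: [0.4, -0.2, -1.0]
width: 0.0438
[ 0.58328413 -0.20019651  0.16778086]
1369 [ 0.5804 -0.3195  0.0231] z 0.0231 slopes [ 0.003 -0.   ] [0.027  0.0446]
1129 [ 0.5817 -0.2602  0.0231] z 0.0231 slopes [-0.002  0.001] [0.0268 0.0442]
946 [ 0.5816 -0.2005  0.0231] z 0.0231 slopes [0.003 0.008] [0.0262 0.0446]
```

View pics/p10.png

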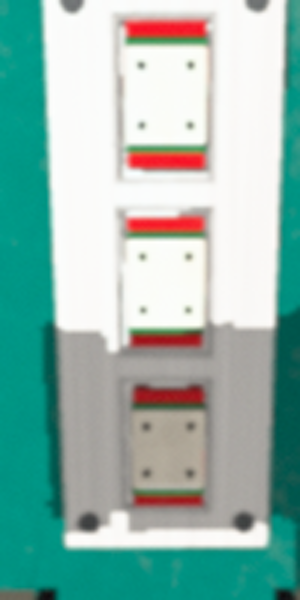

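```bash
python3 -c "
from look import *
rel(.50,.07,.32,-31); rel(.5,.07,.32,0)"
```

```text
at [ 0.5832 -0.2005  0.1675] yaw -91.1 w 0.0438 q6 -0.0 | shares [-0.8964  0.2952 -0.5079] [ 1.2000e-03  8.0000e-04 -1.0016e+00] | rows 7.0
at [ 0.5832 -0.2005  0.1675] yaw -91.1 w 0.0438 q6 -0.0 | shares [-0.8964  0.2952 -0.5079] [ 1.0000e-03  1.1000e-03 -1.5183e+00] | rows 10.6
```

```bash
python3 -m inch '0.3 0 0 -0.5 0 0 -0.1; 0.3 0 0 -0.5 0 0 -0.3; 0.3 -0.9 0.295 -0.5 0 0 -1; 0.3 -0.9 0.295 -0.5 0 0 -1; 0.3 -0.9 0.295 -0.5 0 0 -1; 0.3 -0.9 0.295 -0.5 0 0 -1; 0.3 -0.9 0.295 -0.5 0 0 -1; 0.3 -0.9 0.295 -0.5 0 0 -1; 0.3 -0.9 0.295 -0.5 0 0 -1; 0.3 -0.9 0.295 -0.5 0 0 -1'
python3 -m inch '0.3 0 0 0 0 0 -0.5; 0.3 0 0 0 0 0 -0.5; 0.3 0 0 0 0 0 -0.5; 0.3 0 0 0 0 0 -0.5; 0.3 0 0 0 0 0 -0.5'
python3 - <<'E'
from look import *
s=arm.get_state(); f=arm.grab_frame('wrist'); save(f,'u1')
import pickle; f['s']=s; pickle.dump(f,open('u1.pkl','wb'))
f=arm.grab_frame('top'); crop(f,285,130,370,195,9,'u2'); pickle.dump(f,open('u2.pkl','wb'))
f=arm.grab_frame('scene'); crop(f,270,145,370,225,8,'u3'); pickle.dump(f,open('u3.pkl','wb'))
E
```

```text
t: 26.35
eef_pos: [0.5002, 0.0718, 0.3179]
ee_rot: [3.141, 0.0, -0.541]
force: [0.4, -1.2, 0.1]
width: 0.0612
t: 26.85
eef_pos: [0.5004, 0.0701, 0.3175]
ee_rot: [3.141, 0.002, -0.02]
force: [-0.6, -0.2, 0.2]
width: 0.0612
```

View pics/u1.png

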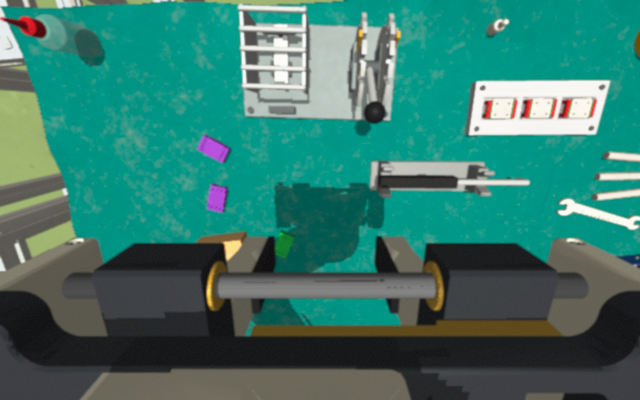

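View pics/u2.png

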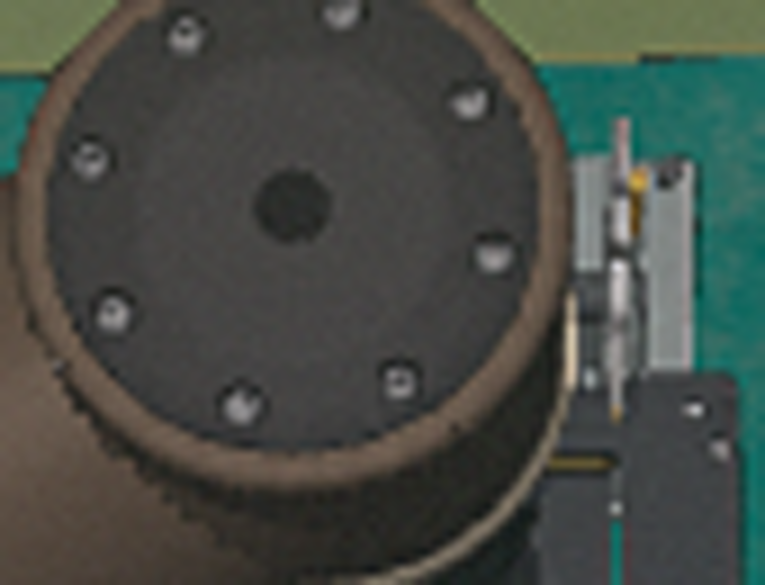

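View pics/u3.png

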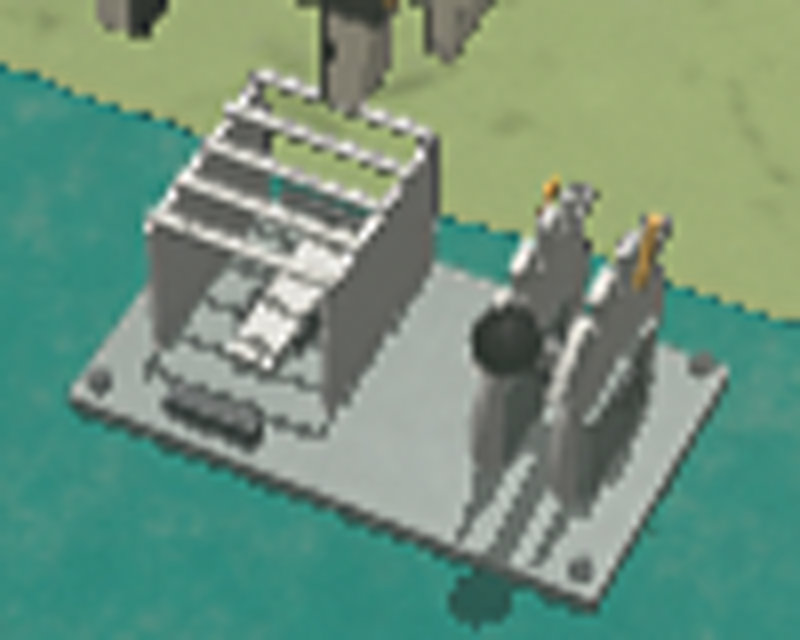

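Run:
```python
from look import *
import pickle
f=pickle.load(open('u1.pkl','rb')); crop(f,230,0,410,130,4.4,'u4')
T=toolT(f['s']); C=cloud(f,T)
z=C[...,2]
im=np.zeros((400,640),np.uint8); 
# height slices around the lever
R=[]
m=(C[...,0]>.5)&(C[...,0]<.72)&(C[...,1]>-.06)&(C[...,1]<.22)
zz=np.where(m,z,0); out=cv2.applyColorMap((np.clip(zz/.16,0,1)*255).astype(np.uint8),cv2.COLORMAP_JET)
cv2.imwrite('pics/u5.png',cv2.resize(out[0:130,230:410],None,fx=4.4,fy=4.4,interpolation=cv2.INTER_NEAREST))
for row in range(10,125,6): print(row,[int(v*1000) for v in z[row,350:406:3]])
```

```text
10 [4, 4, 3, 4, 4, 2, 3, 2, 1, 3, 2, 2, 2, 2, 1, 2, 0, 0, 0]
16 [4, 3, 3, 4, 97, 96, 2, 1, 2, 0, 1, 1, 1, 96, 95, 1, 1, 1, 0]
22 [1, 4, 2, 2, 104, 103, 2, 1, 2, 1, 0, 0, 0, 94, 94, 1, 1, 1, 1]
28 [10, 10, 9, 77, 110, 110, 9, 9, 10, 9, 10, 62, 84, 103, 110, 8, 1, 0, 1]
34 [10, 10, 41, 117, 117, 109, 8, 9, 8, 9, 43, 67, 87, 105, 113, 113, 118, 0, 0]
40 [8, 9, 45, 112, 114, 113, 10, 11, 11, 23, 48, 69, 90, 102, 102, 114, 113, 0, 0]
46 [8, 58, 97, 101, 116, 115, 8, 10, 10, 26, 57, 72, 95, 111, 114, 103, 0, 1, 0]
52 [21, 59, 59, 92, 118, 117, 10, 10, 9, 38, 59, 76, 98, 113, 118, 10, 0, 0, 0]
58 [26, 61, 61, 95, 99, 10, 9, 8, 15, 42, 60, 79, 98, 104, 9, 11, 0, 1, 0]
64 [58, 59, 64, 101, 116, 59, 58, 58, 58, 58, 60, 84, 102, 115, 116, -1, 0, 0, 0]
70 [57, 59, 68, 104, 113, 60, 66, 63, 57, 56, 64, 87, 107, 117, 9, 1, 0, 0, 1]
76 [43, 60, 73, 475, 114, 10, 72, 75, 28, 55, 69, 90, 109, 115, 9, 0, -2, 0, 0]
82 [48, 59, 77, 108, 105, 9, 83, 86, 82, 56, 71, 93, 105, 9, 10, 0, 0, 1, 0]
88 [50, 59, 81, 107, 108, 10, 90, 95, 95, 58, 74, 97, 108, 109, 10, -1, 0, 0, 0]
94 [9, 44, 86, 104, 9, 8, 98, 105, 104, 56, 80, 100, 104, 8, 0, 1, -1, 0, 0]
100 [11, 48, 90, 99, 10, 10, 10, 113, 112, 59, 73, 99, 99, 9, 0, 0, 1, 0, 0]
106 [9, 10, 92, 92, 10, 123, 130, 132, 135, 134, 134, 130, 11, 9, 0, 1, -1, 1, 1]
112 [10, 9, 11, 10, 11, 129, 133, 135, 137, 135, 137, 134, 14, 11, 0, 0, 2, 0, 0]
118 [10, 9, 11, 10, 10, 126, 132, 135, 136, 135, 133, 129, 10, 9, 0, 0, 2, 0, 0]
124 [0, 1, 0, 0, 0, 0, 0, 0, 0, 0, 0, 0, 0, 0, 0, 0, 0, 0, 1]
```

View pics/u4.png

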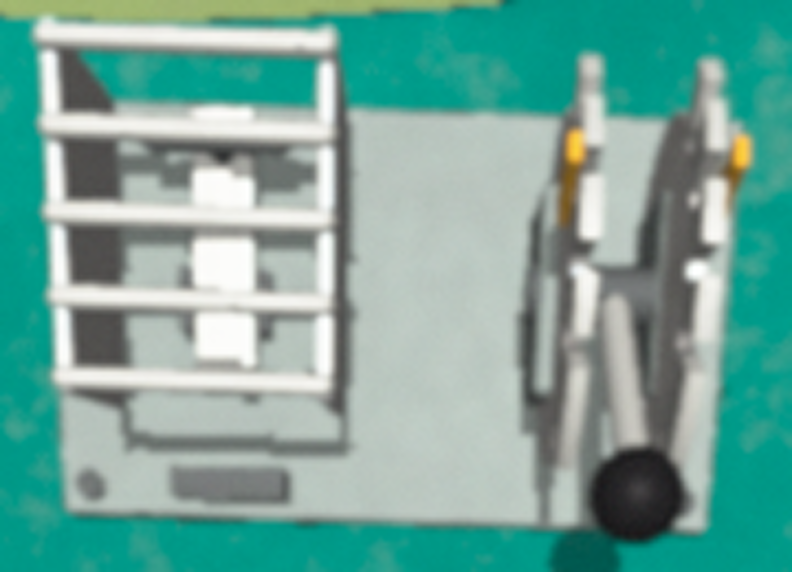

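View pics/u5.png

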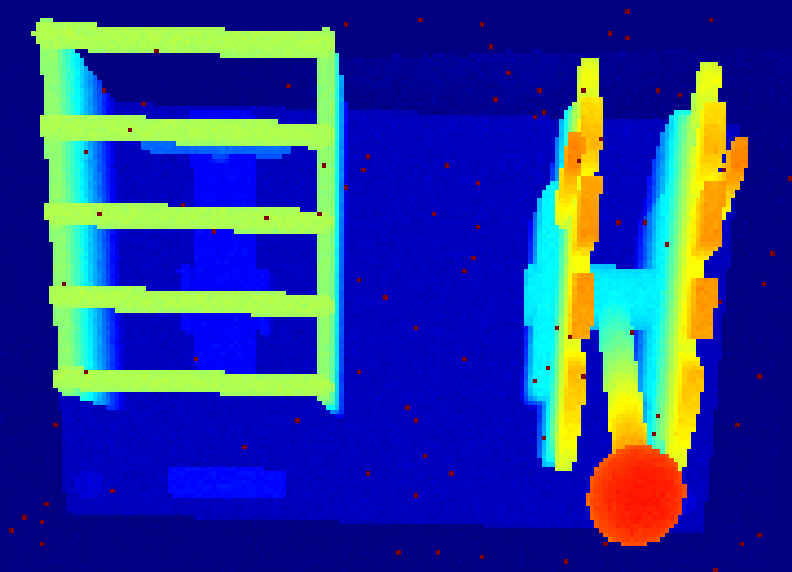

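Run:
```python
from look import *
import pickle
f=pickle.load(open('u1.pkl','rb')); T=toolT(f['s']); C=cloud(f,T); z=C[...,2]
box=np.zeros(z.shape,bool); box[0:130,230:410]=1
h=hsv(f)
gm=(box&(h[...,1]<60)&(z>.006)&(z<.14)).astype(np.uint8)
b=(box&(z>.0065)&(z<.0135)&(h[...,1]<50)).astype(np.uint8); b=cv2.morphologyEx(b,cv2.MORPH_OPEN,np.ones((2,2)))
P=C[b>0]; r=cv2.minAreaRect((P[:,:2]*1000).astype(np.float32)); print('base',r)
# wires/walls top z~.085
w=box&(z>.075)&(z<.095)&(C[...,1]>.09); P=C[w]; print('guard',cv2.minAreaRect((P[:,:2]*1000).astype(np.float32)))
# knob
k=box&(z>.12)&(z<.145)&(C[...,1]<.03); P=C[k]
P=P[(abs(P-np.median(P,0))<.02).all(1)]
A=np.c_[2*P,np.ones(len(P))]; s=np.linalg.lstsq(A,(P**2).sum(1),rcond=None)[0]; print('knob',s[:3].round(4),'R',np.sqrt(s[3]+s[:3]@s[:3]).round(4),len(P))
cs=cv2.findContours(k.astype(np.uint8),cv2.RETR_EXTERNAL,cv2.CHAIN_APPROX_NONE)[0]; c=max(cs,key=cv2.contourArea); print(cv2.minEnclosingCircle(c))
# bar
bb=box&(z>.026)&(z<.042)&(C[...,1]>.09)&(C[...,1]<.17); ys,xs=np.nonzero(bb); print('bar px',len(xs)); 
P=C[bb]; 
for lo in np.arange(.55,.72,.01):
    q=P[(P[:,0]>=lo)&(P[:,0]<lo+.01)]
    if len(q)>5: print(lo.round(3),len(q),q.mean(0).round(4),np.ptp(q[:,1]).round(4))
kb=box&(z>.016)&(z<.026)&(C[...,0]<.585)&(C[...,1]>.09); P=C[kb]; print('keeper',len(P),P.min(0),P.max(0))
```

```text
base ((637.089599609375, 75.02508544921875), (231.00729370117188, 130.92320251464844), 87.27141571044922)
guard ((657.9633178710938, 131.93316650390625), (80.68120574951172, 95.21012878417969), 87.56510925292969)
knob [0.5803 0.0108 0.1245] R 0.0126 403
((373.941162109375, 112.11764526367188), 11.530864715576172)
bar px 276
0.61 8 [0.6149 0.1036 0.0312] 0.076
0.62 21 [0.626  0.1407 0.0338] 0.0765
0.63 30 [0.6352 0.149  0.0336] 0.0767
0.64 15 [0.6446 0.1333 0.0341] 0.0767
0.65 28 [0.6548 0.1465 0.0357] 0.0769
0.66 21 [0.6635 0.1352 0.0355] 0.0769
0.67 21 [0.6756 0.1418 0.037 ] 0.0765
0.68 106 [0.6861 0.136  0.0354] 0.0767
0.69 7 [0.6971 0.1661 0.0344] 0.0009
0.7 16 [0.7035 0.1659 0.0336] 0.0008
keeper 34 [0.58331004 0.11574119 0.01899986] [0.58497698 0.15407494 0.0226917 ]
```

Run:
```python
from look import *
import pickle
f=pickle.load(open('u1.pkl','rb')); T=toolT(f['s']); C=cloud(f,T); z=C[...,2]; h=hsv(f)
o=np.array([.637,.075,0]); a=np.radians(-2.7); R=np.array([[np.cos(a),-np.sin(a),0],[np.sin(a),np.cos(a),0],[0,0,1]])
U=(C-o)@R
ym=(h[...,0]>12)&(h[...,0]<32)&(h[...,1]>120); ym[130:]=0; ym[:,:340]=0; ym[:,410:]=0
n,l,st,ce=cv2.connectedComponentsWithStats(ym.astype(np.uint8))
for i in range(1,n):
    if st[i,4]>5: P=U[(l==i)&(z>.02)]; print('tab',st[i,4],ce[i].round(1),P.mean(0).round(4),P.min(0).round(4),P.max(0).round(4))
def rg(r0,r1,c0,c1): P=U[r0:r1,c0:c1].reshape(-1,3); P=P[(P[:,2]>.05)&(P[:,2]<.065)]; print('boss',len(P),P.min(0).round(4),P.max(0).round(4),P[:,0].mean().round(4))
rg(55,80,366,378)
# quadrant top surfaces: angle/radius of high points about pivot
for side,(c0,c1) in {'L':(355,370),'R':(384,398)}.items():
  P=U[5:110,c0:c1].reshape(-1,3); P=P[(P[:,2]>.08)&(P[:,2]<.125)]
  for x in np.arange(-.07,.09,.005):
    q=P[(P[:,0]>=x)&(P[:,0]<x+.005)]
    if len(q)>2: print(side,x.round(3),q[:,2].max().round(4),q[:,1].mean().round(4))
```

```text
tab 65 [359.4  37.9] [ 0.0256 -0.0455  0.1171] [-0.0567 -0.0493  0.0659] [ 0.044  -0.0084  0.4753]
tab 34 [397.3  35.7] [ 0.0287 -0.0877  0.1179] [ 0.0245 -0.0895  0.1132] [ 0.0335 -0.0858  0.1206]
boss 150 [-0.0095 -0.0792  0.0502] [ 0.0146 -0.0623  0.0645] 0.0053
L -0.05 0.1236 -0.0508
L -0.045 0.1248 -0.0519
L -0.04 0.1097 -0.0525
L -0.035 0.1074 -0.0528
L -0.03 0.1104 -0.0529
L -0.025 0.1121 -0.0534
L -0.02 0.1084 -0.0546
L -0.015 0.117 -0.0512
L -0.01 0.1174 -0.0501
L -0.005 0.1184 -0.0499
L 0.0 0.1171 -0.0496
L 0.005 0.117 -0.0504
L 0.01 0.1182 -0.0499
L 0.015 0.117 -0.0486
L 0.02 0.1159 -0.048
L 0.025 0.1208 -0.0475
L 0.03 0.1197 -0.0489
L 0.035 0.1111 -0.0506
L 0.04 0.108 -0.0506
L 0.045 0.1038 -0.0502
L 0.05 0.099 -0.0506
L 0.055 0.0964 -0.0508
R -0.045 0.0985 -0.0841
R -0.04 0.1033 -0.0832
R -0.035 0.1071 -0.0829
R -0.03 0.1093 -0.0825
R -0.025 0.1132 -0.0822
R -0.02 0.11 -0.0822
R -0.015 0.117 -0.0825
R -0.01 0.1177 -0.0818
R -0.005 0.1184 -0.0817
R 0.0 0.1184 -0.0816
R 0.005 0.116 -0.0822
R 0.01 0.1182 -0.0816
R 0.015 0.1171 -0.0819
R 0.02 0.1173 -0.0835
R 0.025 0.1205 -0.0836
R 0.03 0.1182 -0.0825
R 0.035 0.1108 -0.0819
R 0.04 0.1074 -0.0822
R 0.045 0.0972 -0.0819
R 0.05 0.0995 -0.0825
R 0.055 0.0949 -0.0829
```

```bash
python3 -c "
from look import *
rel(.5803,.0118,.19,-2.7)"
```

```text
at [0.5004 0.0707 0.3179] yaw -1.28 w 0.0613 q6 1.02 | shares [0.2712 0.1902 0.4261] [0.0006 0.0008 0.0237] | rows 3.2
```

```bash
python3 -m inch '0.3 0.271 0.19 0.3 0 0 0.024; 0.3 0.271 0.19 0.43 0 0 0.024; 0.3 0.271 0.19 0.43 0 0 0.024; 0.3 0.271 0.19 0.43 0 0 0.024; 0.3 0.271 0.19 0.43 0 0 0.024; 0.3 0.271 0.19 0.43 0 0 0.024; 0.3 0.271 0.19 0.43 0 0 0.024'
python3 - <<'E'
from look import *
rel(.5803,.0118,.1185,-2.7)
T=toolT(); f=arm.grab_frame('wrist'); save(f,'k1')
C=cloud(f,T); z=C[...,2]
k=(z>.12)&(z<.145)&(C[...,1]<.05)&(C[...,1]>-.03)&(C[...,0]<.62)&(C[...,0]>.55); P=C[k]
A=np.c_[2*P,np.ones(len(P))]; s=np.linalg.lstsq(A,(P**2).sum(1),rcond=None)[0]; print('knob',s[:3].round(4),np.sqrt(s[3]+s[:3]@s[:3]).round(4),len(P))
E
```

```text
t: 27.7
eef_pos: [0.5811, 0.0139, 0.1917]
ee_rot: [-3.141, -0.003, -0.043]
force: [0.3, -0.3, 0.1]
width: 0.0611
at [0.5811 0.0139 0.1917] yaw -2.47 w 0.0611 q6 1.17 | shares [-0.0031  0.0073  0.2438] [-0.0009 -0.0032  0.0038] | rows 1.5
knob [0.5804 0.0106 0.1245] 0.0126 733
```

View pics/k1.png

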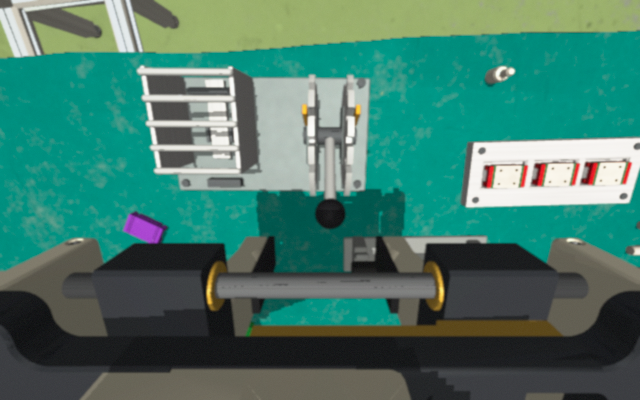

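```bash
python3 -m inch '0.4 -0.003 0.007 0.13 0 0 0; 0.4 -0.003 0.007 0.243 0 0 0; 0.4 -0.003 0.007 0.243 0 0 0; 0.4 -0.003 0.007 0.243 0 0 0; 1 -0.003 0.007 0.243 0 0 0; 1 -0.003 0.007 0.243 0 0 0; 1 -0.003 0.007 0.243 0 0 0; 1 -0.003 0.007 0.243 0 0 0' 20
python3 - <<'E'
from look import *
rel(.5803,.0118,.1185,-2.7)
f=arm.grab_frame('wrist'); save(f,'k2')
E
```

```text
t: 28.55
eef_pos: [0.5797, 0.0108, 0.1174]
ee_rot: [3.141, -0.001, -0.043]
force: [1.2, -15.1, 0.5]
width: 0.0263
at [0.5797 0.0108 0.1174] yaw -2.48 w 0.0263 q6 1.17 | shares [ 0.0018 -0.0036 -0.0038] [ 0.0005 -0.0009  0.0037] | rows 0.0
```

View pics/k2.png

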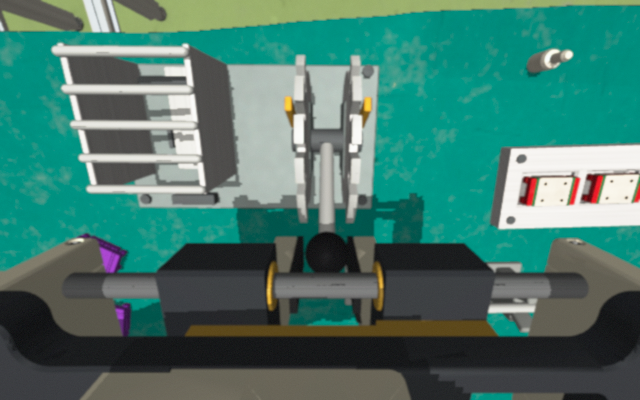

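```bash
python3 -m inch '1 0 0.008 0 0 0 0; 1 0.03 0.008 -0.021 0 0 0; 1 0.07 0.008 -0.04 0 0 0; 1 0.107 0.008 -0.052 0 0 0; 1 0.146 0.008 -0.062 0 0 0; 1 0.185 0.008 -0.064 0 0 0; 1 0.225 0.008 -0.064 0 0 0; 1 0.265 0.008 -0.056 0 0 0; 1 0.302 0.008 -0.046 0 0 0; 1 0.302 0.008 -0.046 0 0 0; 1 0.302 0.008 -0.046 0 0 0'
python3 - <<'E'
from look import *
rel(.5803,.0118,.1185,-2.7)
f=arm.grab_frame('wrist'); save(f,'k3')
E
```

```text
t: 29.7
eef_pos: [0.6724, 0.0052, 0.1318]
ee_rot: [-3.141, -0.005, -0.043]
force: [4.2, 1.1, 4.3]
width: 0.0244
at [0.6724 0.0052 0.1318] yaw -2.46 w 0.0244 q6 1.23 | shares [-0.3079 -0.0089  0.0429] [-0.0007 -0.0047  0.004 ] | rows 1.9
```

View pics/k3.png

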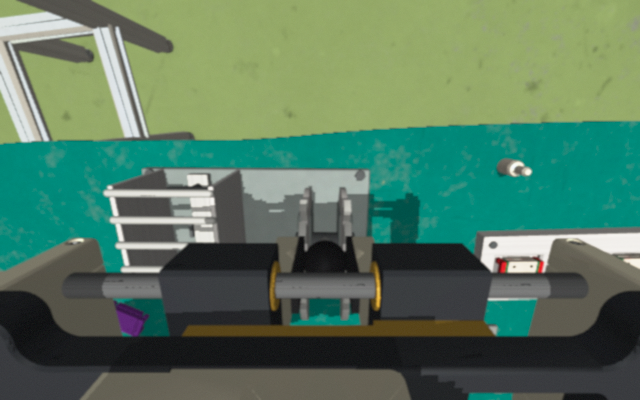

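```bash
python3 -m inch '0.4 0 0 0 0 0 0; 0.4 0 0 0 0 0 0; 0.4 0 0 0 0 0 0; 0.4 0 0 -0.15 0 0 0; 0.4 0 0 -0.4 0 0 0; 0.4 -0.2 0 -0.5 0 0 0; 0.4 -0.3 0 -0.5 0 0 0; 0.4 -0.3 0 -0.5 0 0 0; 0.4 -0.3 0 -0.5 0 0 0; 0.4 -0.3 0 -0.5 0 0 0'
python3 - <<'E'
from look import *
rel(.5803,.0118,.1185,-2.7)
T=toolT(); f=arm.grab_frame('wrist'); save(f,'k4'); crop(f,230,20,400,150,4.5,'k5')
import pickle; f['s']=arm.get_state(); pickle.dump(f,open('k4.pkl','wb'))
C=cloud(f,T); z=C[...,2]
k=(z>.13)&(z<.16)&(C[...,1]<.05)&(C[...,1]>-.04)&(C[...,0]<.75)&(C[...,0]>.6); P=C[k]
A=np.c_[2*P,np.ones(len(P))]; s=np.linalg.lstsq(A,(P**2).sum(1),rcond=None)[0]; print('knob',s[:3].round(4),np.sqrt(s[3]+s[:3]@s[:3]).round(4),len(P))
E
```

```text
t: 30.75
eef_pos: [0.5799, 0.0088, 0.2796]
ee_rot: [3.142, 0.001, -0.043]
force: [0.4, 0.1, -0.6]
width: 0.0524
at [0.5799 0.0088 0.2796] yaw -2.48 w 0.0524 q6 1.18 | shares [ 0.0013 -0.01    0.5371] [0.0001 0.0008 0.0037] | rows 3.2
knob [0.668  0.0064 0.1409] 0.0126 560
```

View pics/k5.png

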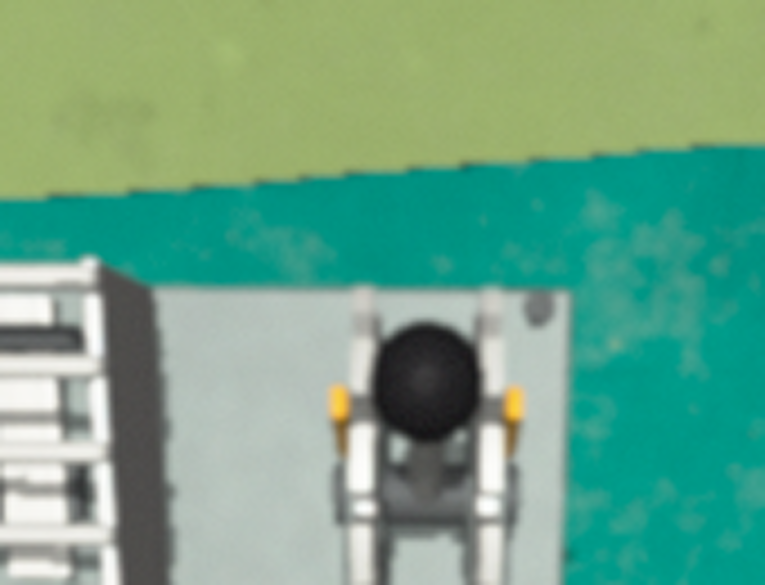

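```bash
python3 -m inch '0.4 0.294 -0.004 0.1 0 0 0; 0.4 0.294 -0.004 0.1 0 0 0; 0.4 0.294 -0.004 0.3 0 0 0; 0.4 0.294 -0.004 0.4 0 0 0; 0.4 0.294 -0.004 0.48 0 0 0; 0.4 0.294 -0.004 0.48 0 0 0; 0.4 0.294 -0.004 0.48 0 0 0'
python3 -c "
from look import *
rel(.668,.0064,.131,-2.5)"
```

```text
t: 31.5
eef_pos: [0.6686, 0.0058, 0.1353]
ee_rot: [3.14, 0.002, -0.043]
force: [-0.0, -0.1, 0.7]
width: 0.0525
at [0.6686 0.0058 0.1353] yaw -2.49 w 0.0525 q6 1.23 | shares [-0.002  -0.0021  0.0142] [0.0013 0.002  0.0002] | rows 0.1
```

```bash
python3 -m inch '0.4 0 -0.001 0.014 0 0 0; 1 0 -0.001 0.014 0 0 0; 1 0 -0.001 0.014 0 0 0; 1 0 -0.001 0.014 0 0 0; 1 0.008 -0.001 0.017 0 0 0; 1 0.016 -0.001 0.02 0 0 0; 1 0.016 -0.001 0.02 0 0 0; 1 0.016 -0.001 0.02 0 0 0; 0.4 0.016 -0.001 0.02 0 0 0; 0.4 0.016 -0.001 0.02 0 0 0; 0.4 0.016 -0.001 0.02 0 0 0' 20
python3 -m inch '0.4 0 0 -0.15 0 0 0; 0.4 0 0 -0.4 0 0 0; 0.4 -0.2 0 -0.5 0 0 0; 0.4 -0.3 0 -0.5 0 0 0; 0.4 -0.3 0 -0.5 0 0 0; 0.4 -0.3 0 -0.5 0 0 0; 0.4 -0.3 0 -0.5 0 0 0'
python3 - <<'E'
from look import *
T=toolT(); f=arm.grab_frame('wrist'); crop(f,230,20,400,150,4.5,'k6'); print(T[:3,3])
C=cloud(f,T); z=C[...,2]
k=(z>.13)&(z<.16)&(C[...,1]<.05)&(C[...,1]>-.04)&(C[...,0]<.75)&(C[...,0]>.6); P=C[k]
A=np.c_[2*P,np.ones(len(P))]; s=np.linalg.lstsq(A,(P**2).sum(1),rcond=None)[0]; print('knob',s[:3].round(4),np.sqrt(s[3]+s[:3]@s[:3]).round(4),len(P))
E
```

```text
t: 32.6
eef_pos: [0.6728, 0.0067, 0.1299]
ee_rot: [-3.141, 0.0, -0.043]
force: [0.2, -1.1, -1.1]
width: 0.0434
t: 33.3
eef_pos: [0.5832, 0.0105, 0.2798]
ee_rot: [-3.141, 0.0, -0.043]
force: [0.1, -0.5, -0.7]
width: 0.0526
[0.58321767 0.0104705  0.27976287]
knob [0.6714 0.0061 0.1399] 0.0126 555
```

View pics/k6.png

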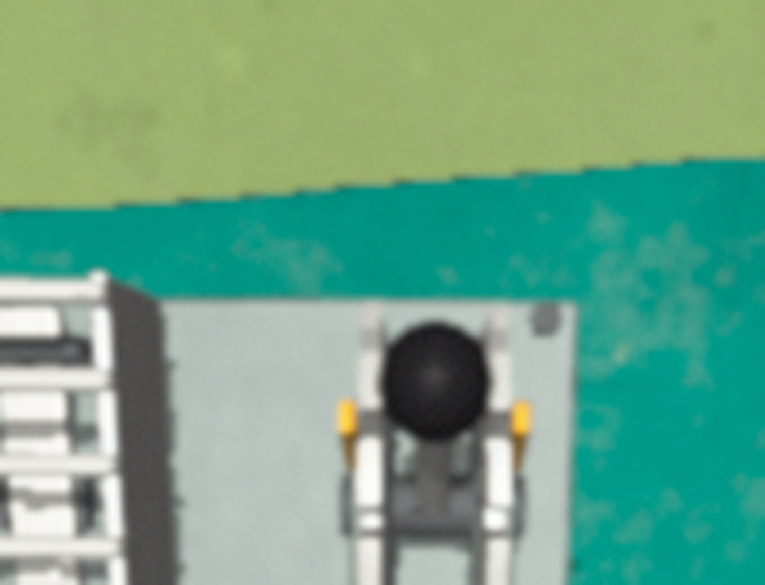

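```bash
python3 -c "
from look import *
rel(.475,-.05,.22,-62);rel(.475,-.05,.22,-92)"
```

```text
at [0.5834 0.0103 0.2792] yaw -2.48 w 0.0524 q6 1.18 | shares [-0.352   0.2166  0.1977] [9.00e-04 1.00e-03 9.92e-01] | rows 6.9
at [0.5834 0.0103 0.2792] yaw -2.48 w 0.0524 q6 1.18 | shares [-0.352   0.2166  0.1977] [1.200e-03 8.000e-04 1.492e+00] | rows 10.4
```

```bash
python3 -m inch '0.4 -0.352 0.217 0 0 0 1; 0.4 -0.352 0.217 0 0 0 1; 0.4 -0.352 0.217 0.1 0 0 1; 0.4 -0.352 0.217 0.2 0 0 1; 0.4 -0.352 0.217 0.2 0 0 1; 0.4 -0.352 0.217 0.2 0 0 1; 0.4 -0.352 0.217 0.2 0 0 1; 0.4 -0.352 0.217 0.2 0 0 1'
python3 -m inch '0.4 0 0 0 0 0 0.49; 0.4 0 0 0 0 0 0.49; 0.4 0 0 0 0 0 0.49; 0.4 0 0 0 0 0 0.49; 0.4 0 0 0 0 0 0.49'
python3 - <<'E'
from look import *
T=toolT(); print(T[:3,3],np.degrees(arm.get_state()['ee_rot'][2])); f=arm.grab_frame('wrist'); save(f,'h1')
import pickle; f['T']=T; pickle.dump(f,open('h1.pkl','wb'))
C=cloud(f,T); z=C[...,2]
h=hsv(f)
m=(h[...,2]<70)&(z>.045)&(z<.065)&(C[...,0]>.4)&(C[...,0]<.55)&(C[...,1]>-.25)&(C[...,1]<.1)
P=C[m]; print('handle',len(P),P.mean(0),cv2.minAreaRect((P[:,:2]*1000).astype(np.float32)), np.median(P[:,2]))
m=(z>.042)&(z<.056)&(C[...,0]>.45)&(C[...,0]<.52)&(C[...,1]>-.3)&(C[...,1]<-.15)
P=C[m]; print('rod',len(P),P.mean(0),cv2.minAreaRect((P[:,:2]*1000).astype(np.float32)), np.percentile(P[:,2],90),P.min(0))
E
```

```text
t: 34.15
eef_pos: [0.475, -0.0504, 0.2189]
ee_rot: [3.139, 0.001, -1.093]
force: [0.1, 0.9, 0.4]
width: 0.0521
t: 34.65
eef_pos: [0.4749, -0.0503, 0.2195]
ee_rot: [3.14, -0.0, -1.601]
force: [0.5, 0.5, 0.2]
width: 0.0525
[ 0.47493051 -0.05033267  0.21946061] -91.71166706451012
handle 1411 [ 0.47604187 -0.07571328  0.05471525] ((476.7984924316406, -73.02715301513672), (115.87761688232422, 16.6845760345459), 88.53828430175781) 0.05474862200450348
rod 989 [ 0.4732099  -0.19257959  0.04873219] ((473.1907043457031, -194.8700408935547), (88.57194519042969, 38.688316345214844), 88.44950103759766) 0.050783209479929384 [ 0.45429499 -0.23925286  0.04227678]
```

View pics/h1.png

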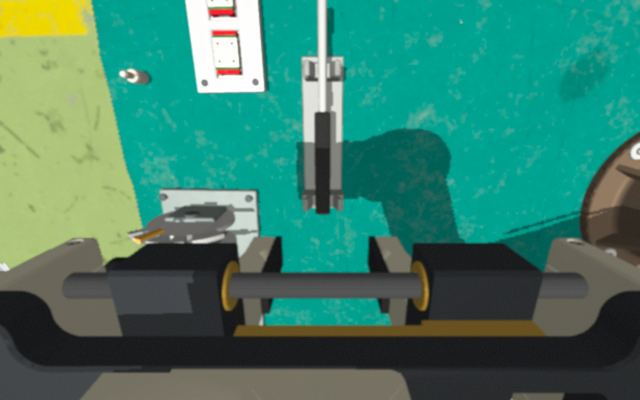

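```bash
python3 -c "
from look import *
rel(.4776,-.083,.1,-91.5);rel(.4776,-.083,.034,-91.5)"
```

```text
at [ 0.4749 -0.0504  0.2196] yaw -91.62 w 0.0528 q6 -0.34 | shares [ 0.1083 -0.0127  0.3986] [ 0.0013 -0.0004 -0.0019] | rows 2.5
at [ 0.4749 -0.0504  0.2196] yaw -91.62 w 0.0528 q6 -0.34 | shares [ 0.1082 -0.013   0.6186] [ 0.0013 -0.0004 -0.0019] | rows 3.8
```

```bash
python3 -m inch '0.4 0.108 -0.013 0.2 0 0 0; 0.4 0.108 -0.013 0.4 0 0 0; 0.4 0.108 -0.013 0.45 0 0 0; 0.4 0.108 -0.013 0.45 0 0 0; 0.4 0.108 -0.013 0.45 0 0 0; 0.4 0.108 -0.013 0.45 0 0 0'
python3 - <<'E'
from look import *
rel(.4776,-.083,.034,-91.5)
f=arm.grab_frame('wrist'); save(f,'h2')
E
```

```text
t: 35.3
eef_pos: [0.4793, -0.0825, 0.0873]
ee_rot: [-3.139, 0.0, -1.602]
force: [-1.1, 0.1, 0.9]
width: 0.0529
at [ 0.4793 -0.0825  0.0873] yaw -91.76 w 0.0529 q6 -0.27 | shares [0.002  0.006  0.1778] [-0.0029  0.0002 -0.0044] | rows 1.1
```

View pics/h2.png

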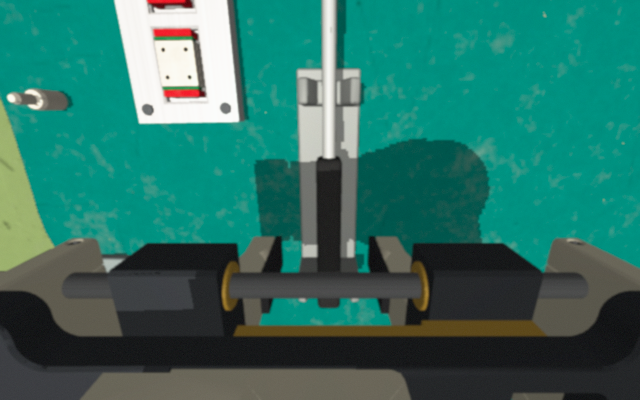

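```bash
python3 -m inch '0.4 0.002 0.005 0.1 0 0 0; 0.4 0.002 0.005 0.178 0 0 0; 0.4 0.002 0.005 0.178 0 0 0; 0.4 0.002 0.005 0.178 0 0 0; 0.6 0.002 0.005 0.178 0 0 0; 0.85 0.002 0.005 0.178 0 0 0; 1 0.002 0.005 0.178 0 0 0; 1 0.002 0.005 0.178 0 0 0; 1 0.002 0.005 0.178 0 0 0; 1 0.002 0.005 0.178 0 0 0' 50
python3 - <<'E'
from look import *
rel(.4776,-.083,.034,-91.5); print(arm.get_state()['force'])
f=arm.grab_frame('wrist'); save(f,'h3')
E
```

```text
t: 36.35
eef_pos: [0.4762, -0.0834, 0.0321]
ee_rot: [-3.141, -0.0, -1.604]
force: [-0.5, 0.3, 2.7]
width: 0.0173
at [ 0.4762 -0.0834  0.0321] yaw -91.88 w 0.0173 q6 -0.27 | shares [-0.0014 -0.0047 -0.0063] [-0.0003 -0.     -0.0063] | rows 0.0
[-0.4685326   0.27572979  2.69173275]
```

View pics/h3.png

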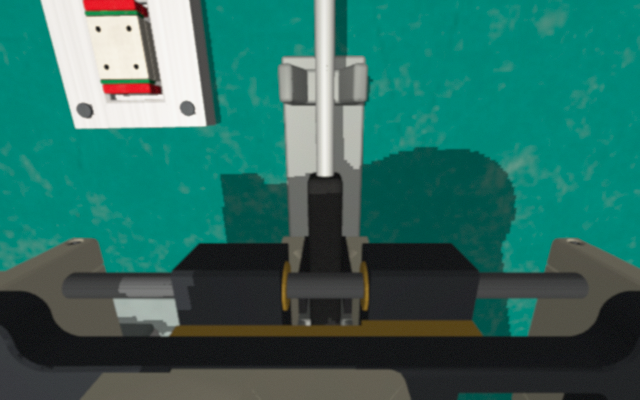

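```bash
python3 -m inch '1 0 0 -0.1 0 0 0; 1 0 0 -0.3 0 0 0; 1 0 0 -0.6 0 0 0; 1 0 0 -0.68 0 0 0; 1 0 0 -0.68 0 0 0; 1 0 0 -0.68 0 0 0; 1 0 0 -0.68 0 0 0; 1 0 0 -0.68 0 0 0'
python3 - <<'E'
from look import *
import pickle
f=pickle.load(open('u1.pkl','rb')); T=toolT(f['s']); C=cloud(f,T); z=C[...,2]; 
o=np.array([.640,.0785,0]); a=np.radians(-2.6); R=np.array([[np.cos(a),-np.sin(a),0],[np.sin(a),np.cos(a),0],[0,0,1]])
U=(C-o)@R
m=(U[...,0]>0)&(U[...,0]<.06)&(abs(U[...,1]-.055)<.03)&(z>.027)&(z<.042); m[130:]=0
P=U[m]; print(len(P),P.mean(0).round(4),P.min(0).round(4),P.max(0).round(4))
for y in np.arange(.025,.085,.006):
  q=P[(P[:,1]>y)&(P[:,1]<y+.006)]
  if len(q): print(y.round(3),len(q),np.median(q,0).round(4),q[:,0].min().round(4),q[:,0].max().round(4))
rel(.433,.143,.24,-34)
g=arm.grab_frame('wrist'); save(g,'h4'); g=arm.grab_frame('scene'); crop(g,280,170,480,300,4,'h5')
E
```

```text
t: 37.2
eef_pos: [0.4749, -0.0834, 0.2342]
ee_rot: [3.139, -0.0, -1.604]
force: [0.3, 0.4, -1.6]
width: 0.0173
84 [0.0439 0.0537 0.0357] [0.0427 0.0309 0.0286] [0.0453 0.0764 0.0384]
0.025 1 [0.0447 0.0309 0.0374] 0.0447 0.0447
0.031 12 [0.0438 0.0345 0.0359] 0.043 0.045
0.037 11 [0.0436 0.0397 0.0361] 0.0431 0.0448
0.043 10 [0.0439 0.0461 0.036 ] 0.0433 0.0449
0.049 11 [0.0435 0.0525 0.0354] 0.0429 0.0447
0.055 9 [0.0437 0.0572 0.0358] 0.0431 0.0442
0.061 11 [0.0441 0.0643 0.0355] 0.043 0.0453
0.067 12 [0.0441 0.0701 0.0363] 0.0427 0.0451
0.073 7 [0.044  0.0747 0.0368] 0.0432 0.0451
at [ 0.4749 -0.0834  0.2342] yaw -91.91 w 0.0173 q6 -0.27 | shares [-0.7497  0.1647 -0.0188] [ 0.0025  0.0013 -0.9651] | rows 6.7
```

View pics/h5.png

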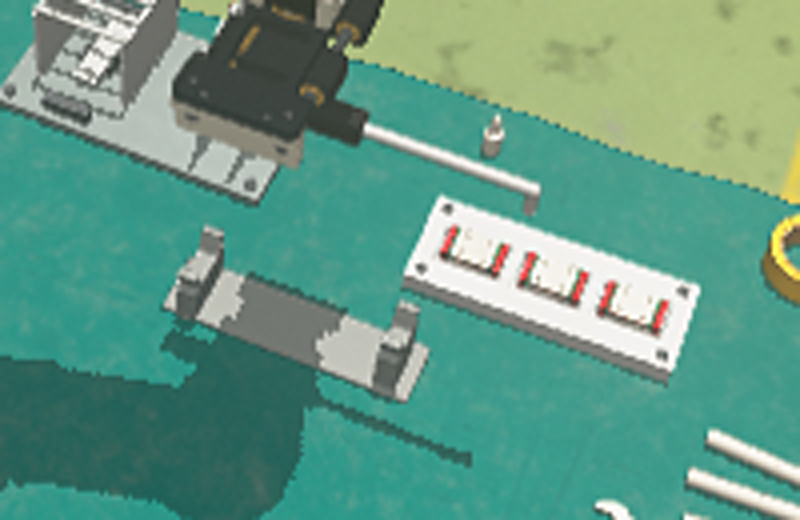

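View pics/h4.png

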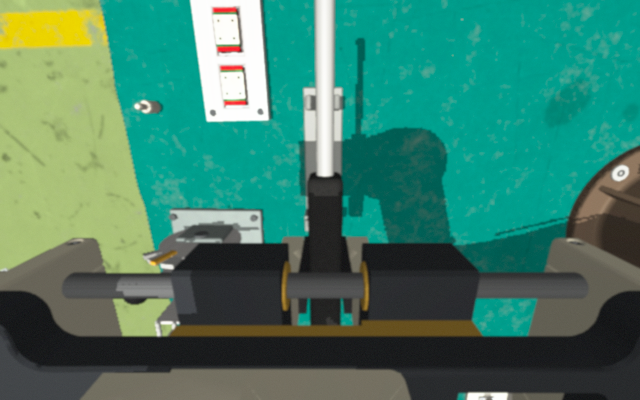

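```bash
python3 - <<'E'
from look import *
T=toolT(); f=arm.grab_frame('wrist'); C=cloud(f,T); L=((C-T[:3,3])@T[:3,:3])
for r in range(4,236,20):
    row=L[r,300:350]; m=(abs(row[:,1])<.014)&(row[:,2]<.02)&(row[:,0]>.0)
    if m.sum(): q=row[m]; print(r,m.sum(),q[:,0].mean().round(4),'y',q[:,1].mean().round(4),'ztop',q[:,2].min().round(4))
E
python3 -m inch '1 0 0 0 0 0 -0.2; 1 -0.75 0.165 -0.01 0 0 -0.96; 1 -0.75 0.165 -0.01 0 0 -0.96; 1 -0.75 0.165 -0.01 0 0 -0.96; 1 -0.75 0.165 -0.01 0 0 -0.96; 1 -0.75 0.165 -0.01 0 0 -0.96; 1 -0.75 0.165 -0.01 0 0 -0.96; 1 -0.75 0.165 -0.01 0 0 -0.96; 1 -0.75 0.165 -0.01 0 0 -0.96; 1 -0.75 0.165 -0.01 0 0 -0.96; 1 -0.75 0.165 -0.01 0 0 -0.96'
python3 -c "
from look import *
rel(.433,.143,.2,-2.6)"
```

```text
4 21 0.1249 y 0.0004 ztop -0.0178
24 20 0.1152 y 0.0007 ztop -0.158
44 19 0.1094 y 0.0004 ztop -0.0182
64 19 0.1012 y 0.0004 ztop -0.0176
84 19 0.0928 y 0.0004 ztop -0.018
104 19 0.084 y 0.0004 ztop -0.0179
124 18 0.0748 y 0.0006 ztop -0.0179
144 18 0.0653 y 0.0006 ztop -0.018
164 18 0.0554 y 0.0006 ztop -0.0186
184 36 0.0465 y 0.0006 ztop -0.0241
204 35 0.0362 y 0.0004 ztop -0.0241
224 34 0.0254 y 0.0006 ztop -0.0235
t: 38.45
eef_pos: [0.434, 0.1424, 0.2387]
ee_rot: [3.141, 0.0, -0.601]
force: [0.2, 0.3, -1.8]
width: 0.0176
at [0.434  0.1424 0.2387] yaw -34.45 w 0.0176 q6 0.22 | shares [-0.0039  0.0003  0.1291] [ 3.000e-04  1.000e-04 -5.308e-01] | rows 3.7
```

```bash
python3 -m inch '1 -0.004 0 0 0 0 -0.53; 1 -0.004 0 0 0 0 -0.53; 1 -0.004 0 0 0 0 -0.53; 1 -0.004 0 0 0 0 -0.53; 1 -0.004 0 0.2 0 0 -0.53; 1 -0.004 0 0.35 0 0 -0.53; 1 -0.004 0 0.5 0 0 -0.53; 1 -0.004 0 0.6 0 0 -0.53; 1 -0.004 0 0.6 0 0 -0.53; 1 -0.004 0 0.6 0 0 -0.53'
python3 - <<'E'
from look import *
rel(.433,.143,.055,-2.6)
T=toolT(); f=arm.grab_frame('wrist'); save(f,'g1'); g=arm.grab_frame('scene'); crop(g,210,120,370,240,5,'g2'); g=arm.grab_frame('top'); crop(g,260,130,380,240,6,'g3')
C=cloud(f,T); h=hsv(f)
o=np.array([.640,.0785,0]); a=np.radians(-2.6); R=np.array([[np.cos(a),-np.sin(a),0],[np.sin(a),np.cos(a),0],[0,0,1]])
U=(C-o)@R; z=C[...,2]
m=(z>.076)&(z<.095)&(U[...,0]>-.06)&(U[...,0]<.08)&(U[...,1]>-.02)&(U[...,1]<.13); P=C[m]; r=cv2.minAreaRect((P[:,:2]*1000).astype(np.float32)); print('guard',r)
m=(abs(z-.01)<.003)&(h[...,1]<60)&(U[...,0]>-.08)&(U[...,0]<.08)&(U[...,1]>-.14)&(U[...,1]<.13); P=U[m]; print('base U',np.percentile(P,[0.5,99.5],axis=0))
m=(U[...,0]>0)&(U[...,0]<.06)&(abs(U[...,1]-.055)<.03)&(z>.027)&(z<.042); P=U[m]; print('bar',len(P), len(P) and (P.mean(0),P.min(0),P.max(0)))
E
```

```text
t: 39.45
eef_pos: [0.4335, 0.1436, 0.0595]
ee_rot: [3.141, 0.0, -0.044]
force: [0.4, 0.9, -0.5]
width: 0.0181
at [0.4335 0.1436 0.0595] yaw -2.53 w 0.0181 q6 0.77 | shares [-0.0016  0.0021  0.0148] [0.0008 0.0001 0.0012] | rows 0.1
guard ((0.0, 0.0), (0.0, 0.0), 0.0)
base U [[-0.06751506 -0.1131159   0.00708785]
 [-0.06087181  0.11225755  0.0117709 ]]
bar 0 0
```

View pics/g1.png

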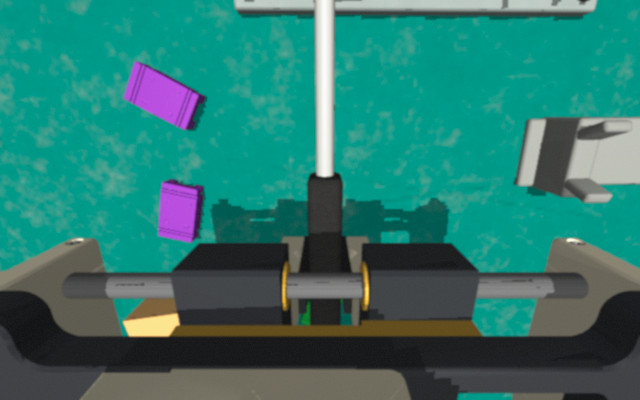

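View pics/g2.png

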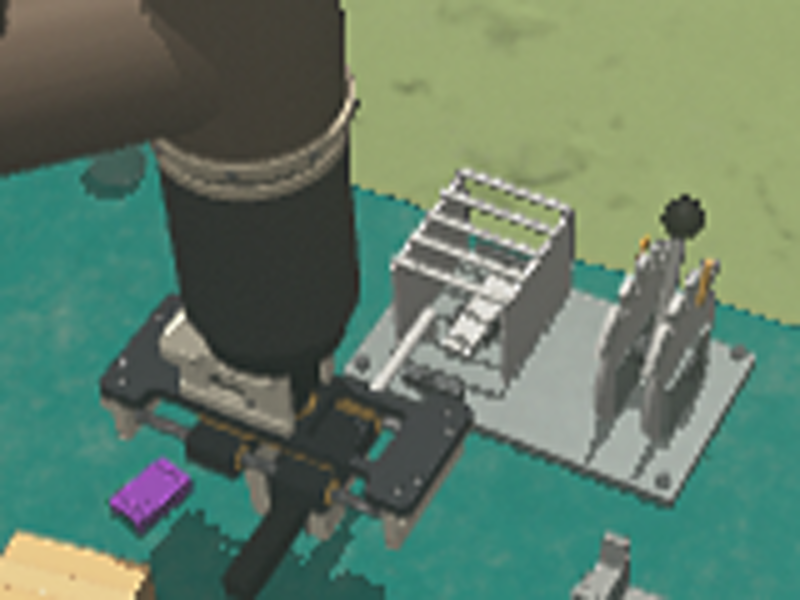

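View pics/g3.png

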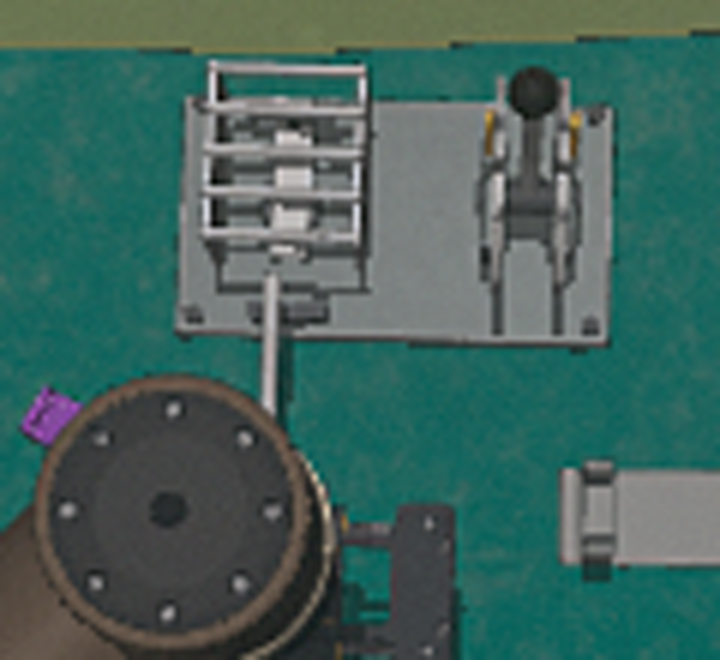

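Run:
```python
from look import *
f=arm.grab_frame('top'); T=toolT()
tip=T[:3,3]+T[:3,:3]@np.array([.16,0,-.0135]); print('tip',tip, proj(f,tip))
print('rod end px->',onplane(f,[305.3,175.8],.073),'bolt',onplane(f,[[292/6+260,248/6+130],[292/6+260,135/6+130]],.02))
o=np.array([.640,.0785,0]); a=np.radians(-2.6); R=np.array([[np.cos(a),-np.sin(a),0],[np.sin(a),np.cos(a),0],[0,0,1]])
for n,p in [('bar',(.045,.055,.034)),('mouthL',(-.032,.093,.085)),('mouthR',(-.032,.017,.085)),('baseNL',(-.065,.115,.01)),('baseNR',(-.065,-.115,.01))]: print(n,o+R@p,(proj(f,o+R@p)-[260,130])*6)
crop(f,280,130,340,190,12,'g4'); print('tip U',R.T@(tip-o))
```

```text
tip [0.59394383 0.13768626 0.07469681] [[305.91408397 175.92107353]]
rod end px-> [[0.5946805  0.13967391 0.073     ]] bolt [[0.61895543 0.13267661 0.02      ]
 [0.67995943 0.13203992 0.02      ]]
bar [0.68744864 0.13140205 0.034     ] [[291.29797579 114.75759972]]
mouthL [0.6122517  0.17285588 0.085     ] [[203.99473444 237.4059931 ]]
mouthR [0.60880411 0.09693412 0.085     ] [[354.55593227 241.04358912]]
baseNL [0.58028366 0.19633021 0.01      ] [[173.99636246 325.87498997]]
baseNR [ 0.56985017 -0.03343302  0.01      ] [[608.67016297 336.73301329]]
tip U [-0.04869362  0.05703609  0.07469681]
```

View pics/g4.png

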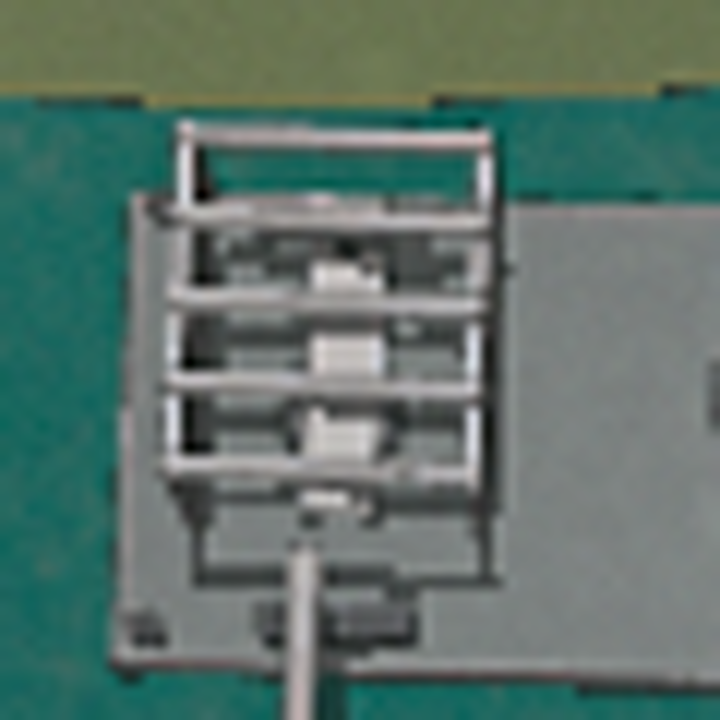

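```bash
python3 -m inch '1 0 0.004 0.017 0 0 0; 1 0 0.004 0.017 0 0 0; 1 0.05 0.004 0.017 0 0 0; 1 0.1 0.004 0.017 0 0 0; 1 0.15 0.004 0.017 0 0 0; 1 0.2 0.004 0.017 0 0 0; 1 0.2 0.004 0.017 0 0 0; 1 0.2 0.004 0.017 0 0 0'
cat > tipu.py <<'E'
from look import *
T=toolT(); s=arm.get_state()
o=np.array([.640,.0785,0]); a=np.radians(-2.6); R=np.array([[np.cos(a),-np.sin(a),0],[np.sin(a),np.cos(a),0],[0,0,1]])
tip=T[:3,3]+T[:3,:3]@np.array([.16,0,-.0135]); print('tip U',(R.T@(tip-o)).round(4),'tcp',T[:3,3].round(4),'rpy',s['ee_rot'].round(4),'F',s['force'].round(1),'w',s['width'])
n=sys.argv[1]
f=arm.grab_frame('top'); crop(f,280,130,340,190,10,n+'t'); f=arm.grab_frame('scene'); crop(f,260,130,370,220,7,n+'s')
E
python3 tipu.py i1
```

```text
t: 40.45
eef_pos: [0.493, 0.1397, 0.0535]
ee_rot: [3.141, 0.001, -0.044]
force: [0.2, -0.3, -1.7]
width: 0.0177
tip U [0.0104 0.0547 0.0669] tcp [0.493  0.1397 0.0535] rpy [ 3.1413e+00  5.0000e-04 -4.4300e-02] F [ 0.2 -0.3 -1.7] w 0.017691633658715393
```

View pics/i1s.png

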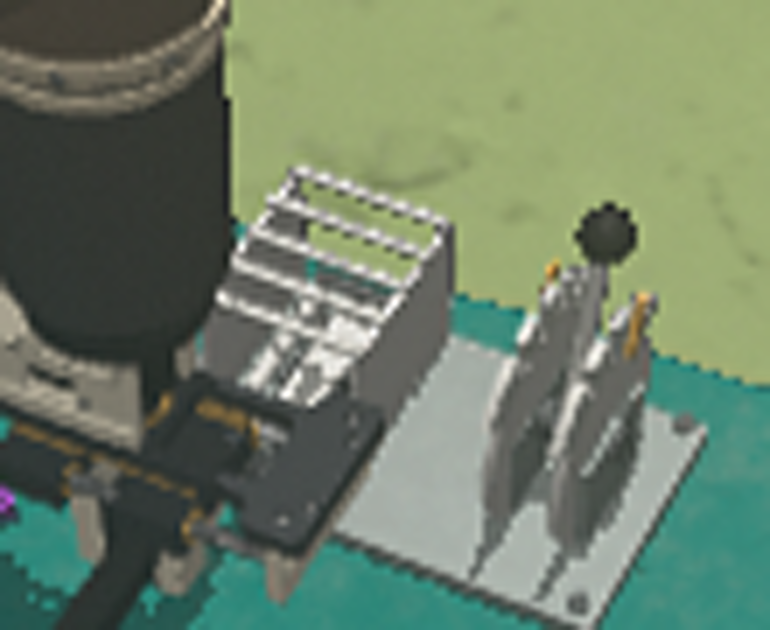

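View pics/i1t.png

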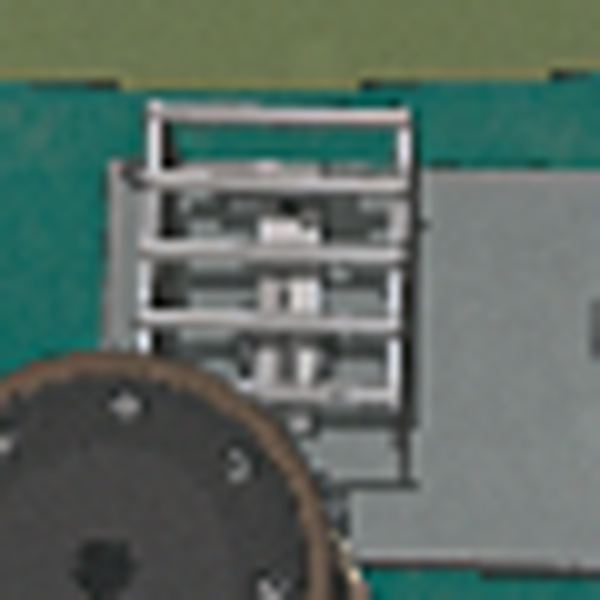

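```bash
python3 -m inch '1 0.05 0 0 0 0 0; 1 0.1 0 0 0 0 0; 1 0.15 0 0 0 0 0; 1 0.178 0 0 0 0 0; 1 0.178 0 0 0 0 0; 1 0.178 0 0 0 0 0; 1 0.178 0 0 0 0 0'
python3 tipu.py i2
```

```text
t: 41.25
eef_pos: [0.5453, 0.1376, 0.0537]
ee_rot: [3.141, 0.0, -0.043]
force: [-0.8, 0.5, -1.6]
width: 0.0177
tip U [0.0628 0.055  0.0672] tcp [0.5453 0.1376 0.0537] rpy [ 3.1414e+00  5.0000e-04 -4.3300e-02] F [-0.8  0.5 -1.6] w 0.0176751812502279
```

View pics/i2s.png

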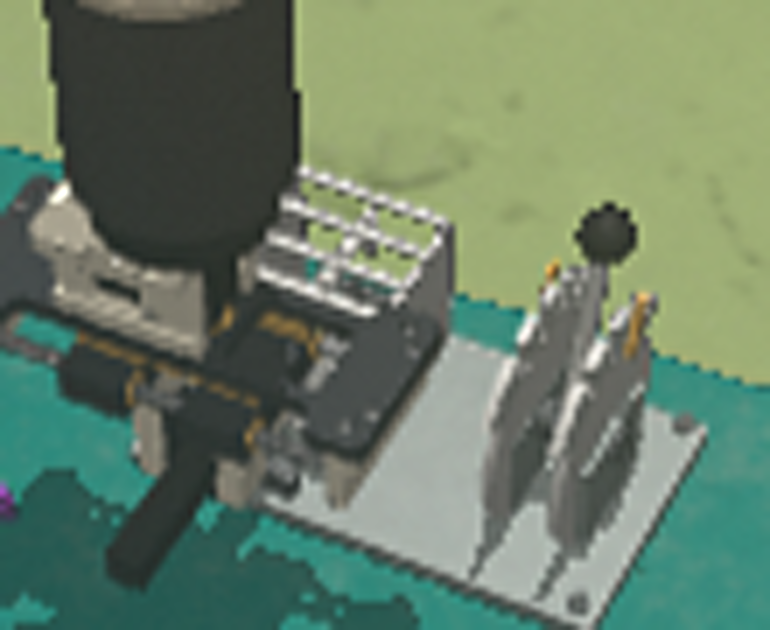

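View pics/i2t.png

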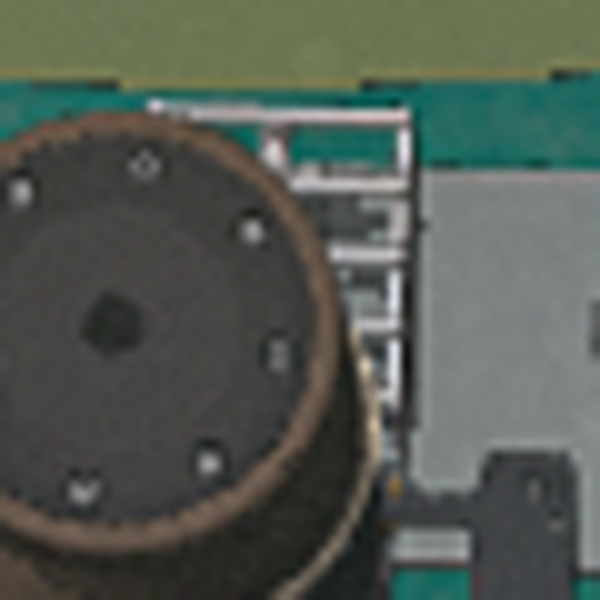

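```bash
python3 -m inch '1 0 0 0.03 0 0 0; 1 0 0 0.05 0 0 0; 1 0 0 0.067 0 0 0; 1 0 0 0.067 0 0 0; 1 0 0 0.067 0 0 0'
python3 tipu.py i3
```

```text
t: 41.85
eef_pos: [0.5461, 0.1375, 0.0333]
ee_rot: [3.141, 0.001, -0.043]
force: [0.3, 0.7, -1.3]
width: 0.0172
tip U [0.0635 0.055  0.0468] tcp [0.5461 0.1375 0.0333] rpy [ 3.1411e+00  5.0000e-04 -4.3400e-02] F [ 0.3  0.7 -1.3] w 0.01716437090620137
```

```bash
python3 -m inch '1 -0.03 0 0 0 0 0; 1 -0.06 0 0 0 0 0; 1 -0.09 0 0 0 0 0; 1 -0.12 0 0 0 0 0; 1 -0.15 0 0 0 0 0; 1 -0.18 0 0 0 0 0; 1 -0.19 0 0 0 0 0; 1 -0.19 0 0 0 0 0'
python3 tipu.py i4
```

```text
t: 42.75
eef_pos: [0.4896, 0.1407, 0.0342]
ee_rot: [-3.141, -0.002, -0.043]
force: [5.6, -0.7, -2.9]
width: 0.0179
tip U [0.0069 0.0557 0.048 ] tcp [0.4896 0.1407 0.0342] rpy [-3.1406e+00 -1.8000e-03 -4.2700e-02] F [ 5.6 -0.7 -2.9] w 0.017949471017456815
```

View pics/i4s.png

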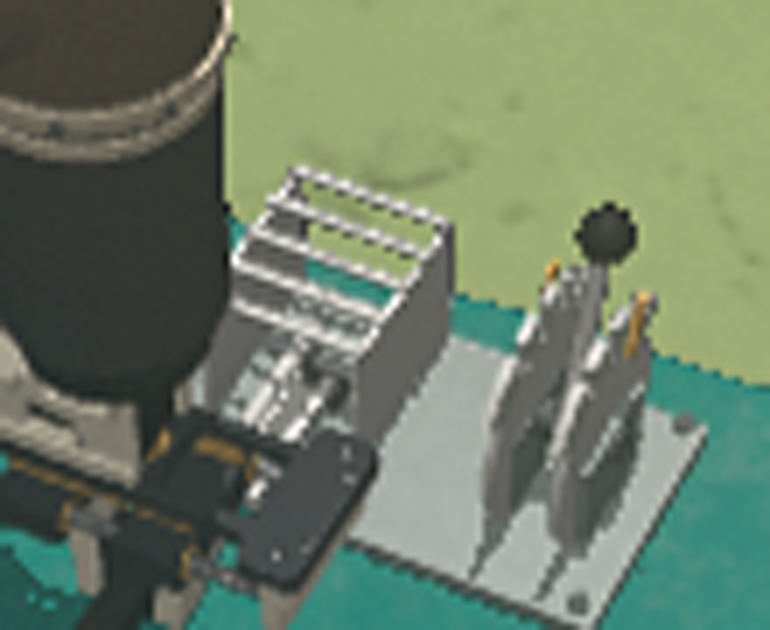

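View pics/i4t.png

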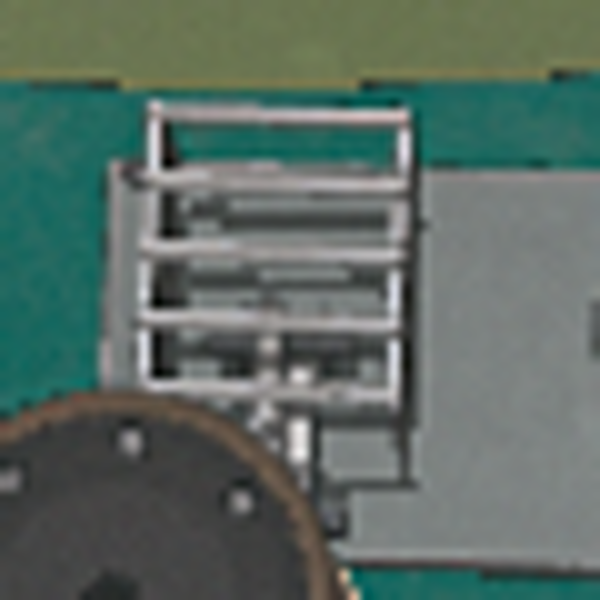

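```bash
python3 -m inch '1 -0.01 0 0 0 0 0; 1 -0.02 0 0 0 0 0; 1 -0.02 0 0 0 0 0; 1 -0.02 0 0 0 0 0'
python3 tipu.py i5
```

```text
t: 43.25
eef_pos: [0.4892, 0.143, 0.0356]
ee_rot: [-3.137, -0.01, -0.042]
force: [23.7, -4.1, -7.1]
width: 0.0175
tip U [0.0063 0.058  0.0508] tcp [0.4892 0.143  0.0356] rpy [-3.1367 -0.0101 -0.0419] F [23.7 -4.1 -7.1] w 0.017545312541937634
```

```bash
python3 -m inch '1 0.02 0 0 0 0 0; 1 0.042 0 0 0 0 0; 1 0.042 0 0 0 0 0; 1 0.042 0 0 0 0 0; 1 0.042 0 0 0 0 0'
python3 tipu.py i6
```

```text
t: 43.85
eef_pos: [0.4951, 0.1396, 0.0334]
ee_rot: [3.141, 0.001, -0.044]
force: [-0.1, 0.2, -2.2]
width: 0.0176
tip U [0.0125 0.0547 0.0467] tcp [0.4951 0.1396 0.0334] rpy [ 3.141e+00  1.000e-03 -4.350e-02] F [-0.1  0.2 -2.2] w 0.017551316634604665
```

View pics/i6t.png

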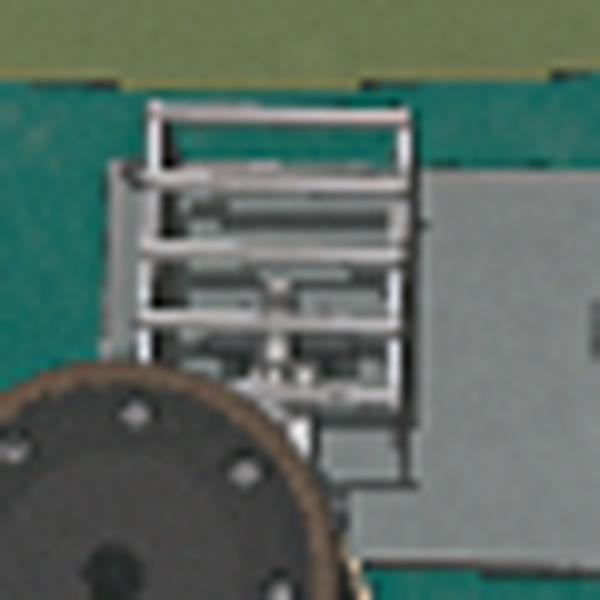

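```bash
python3 -m inch '1 0.008 0 0 0 0 0; 1 0.008 0 0 0 0 0; 1 0.008 0 -0.03 0 0 0; 1 0.008 0 -0.06 0 0 0; 1 0.008 0 -0.073 0 0 0; 1 0.008 0 -0.073 0 0 0; 1 0.008 0 -0.073 0 0 0; 1 0.008 0 -0.073 0 0 0'
python3 tipu.py i7
```

```text
t: 44.75
eef_pos: [0.498, 0.1396, 0.0554]
ee_rot: [3.141, 0.0, -0.044]
force: [0.1, 0.1, -2.1]
width: 0.0179
tip U [0.0154 0.0549 0.0689] tcp [0.498  0.1396 0.0554] rpy [ 3.1414e+00  3.0000e-04 -4.3500e-02] F [ 0.1  0.1 -2.1] w 0.01791112842234287
```

Clear of the bar (finger end about 46 mm, bar top 38 mm). Withdrawing.

```bash
python3 -m inch '1 -0.05 0 0 0 0 0; 1 -0.1 0 0 0 0 0; 1 -0.15 0 0 0 0 0; 1 -0.2 0 0 0 0 0; 1 -0.24 0 0 0 0 0; 1 -0.24 0 0 0 0 0; 1 -0.24 0 -0.2 0 0 0; 1 -0.24 0 -0.4 0 0 0; 1 -0.24 0 -0.6 0 0 0; 1 -0.24 0 -0.6 0 0 0; 1 -0.24 0 -0.6 0 0 0; 1 -0.24 0 -0.6 0 0 0'
python3 tipu.py i8
python3 - <<'E'
from look import *
rel(.4762,-.0834,.23,-62)
T=toolT(); f=arm.grab_frame('wrist'); save(f,'j1'); C=cloud(f,T); z=C[...,2]
o=np.array([.640,.0785,0]); a=np.radians(-2.6); R=np.array([[np.cos(a),-np.sin(a),0],[np.sin(a),np.cos(a),0],[0,0,1]])
U=(C-o)@R
m=(U[...,0]>-.04)&(U[...,0]<.07)&(abs(U[...,1]-.055)<.03)&(z>.027)&(z<.042)
P=U[m]; print('bar',len(P),len(P) and (P.mean(0).round(4),P.min(0).round(4),P.max(0).round(4)))
E
```

```text
t: 46.05
eef_pos: [0.4264, 0.1431, 0.2359]
ee_rot: [-3.14, -0.001, -0.044]
force: [0.1, -1.0, -2.1]
width: 0.0175
tip U [-0.0563  0.0551  0.2495] tcp [0.4264 0.1431 0.2359] rpy [-3.1402e+00 -9.0000e-04 -4.3600e-02] F [ 0.1 -1.  -2.1] w 0.017498062585228784
at [0.4257 0.1425 0.2343] yaw -2.5 w 0.0177 q6 0.76 | shares [0.2011 0.7449 0.0149] [1.900e-03 9.000e-04 9.917e-01] | rows 6.9
bar 0 0
```

View pics/j1.png

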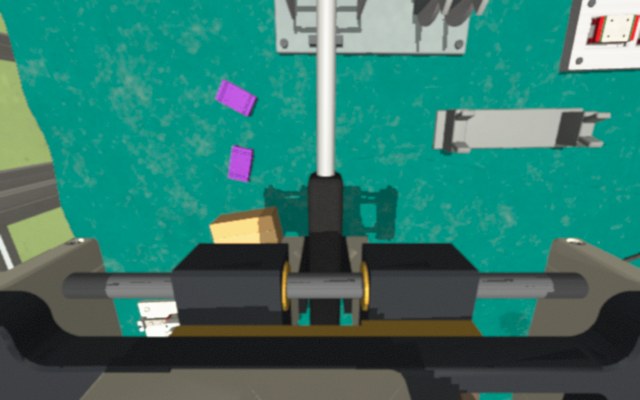

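View pics/i8s.png

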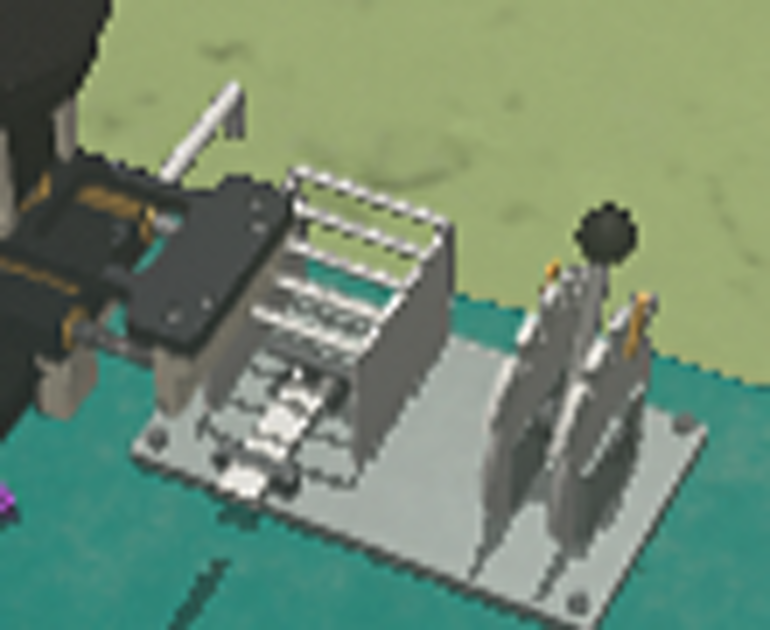

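```bash
python3 -m inch '1 0 0 0 0 0 0.3; 1 0.2 0.745 0 0 0 0.99; 1 0.2 0.745 0 0 0 0.99; 1 0.2 0.745 0 0 0 0.99; 1 0.2 0.745 0 0 0 0.99; 1 0.2 0.745 0 0 0 0.99; 1 0.2 0.745 0 0 0 0.99; 1 0.2 0.745 0 0 0 0.99; 1 0.2 0.745 0 0 0 0.99; 1 0.2 0.745 0 0 0 0.99; 1 0.2 0.745 0 0 0 0.99'
python3 -c "
from look import *
rel(.4762,-.0834,.1,-91.9)"
```

```text
t: 47.3
eef_pos: [0.4765, -0.0823, 0.2355]
ee_rot: [3.141, 0.0, -1.077]
force: [0.2, 0.2, -1.6]
width: 0.0173
at [ 0.4765 -0.0823  0.2355] yaw -61.7 w 0.0173 q6 0.26 | shares [0.0028 0.0024 0.4515] [2.000e-04 0.000e+00 5.034e-01] | rows 3.5
```

```bash
python3 -m inch '1 0.003 0.002 0 0 0 0.503; 1 0.003 0.002 0 0 0 0.503; 1 0.003 0.002 0 0 0 0.503; 1 0.003 0.002 0 0 0 0.503; 1 0.003 0.002 0.15 0 0 0.503; 1 0.003 0.002 0.3 0 0 0.503; 1 0.003 0.002 0.45 0 0 0.503; 1 0.003 0.002 0.5 0 0 0.503; 1 0.003 0.002 0.5 0 0 0.503; 1 0.003 0.002 0.5 0 0 0.503'
python3 - <<'E'
from look import *
rel(.4762,-.0834,.0335,-91.9)
f=arm.grab_frame('wrist'); save(f,'j2'); g=arm.grab_frame('scene'); crop(g,280,180,480,300,4,'j3')
E
```

```text
t: 48.3
eef_pos: [0.4771, -0.0837, 0.0862]
ee_rot: [-3.141, -0.0, -1.605]
force: [0.5, -0.9, -1.3]
width: 0.0175
at [ 0.4771 -0.0837  0.0862] yaw -91.96 w 0.0175 q6 -0.27 | shares [-0.0009  0.0032  0.1758] [-0.0005 -0.0003 -0.001 ] | rows 1.1
```

View pics/j2.png

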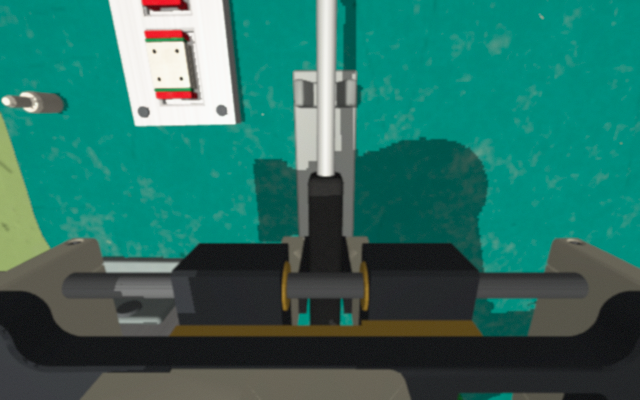

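View pics/j3.png

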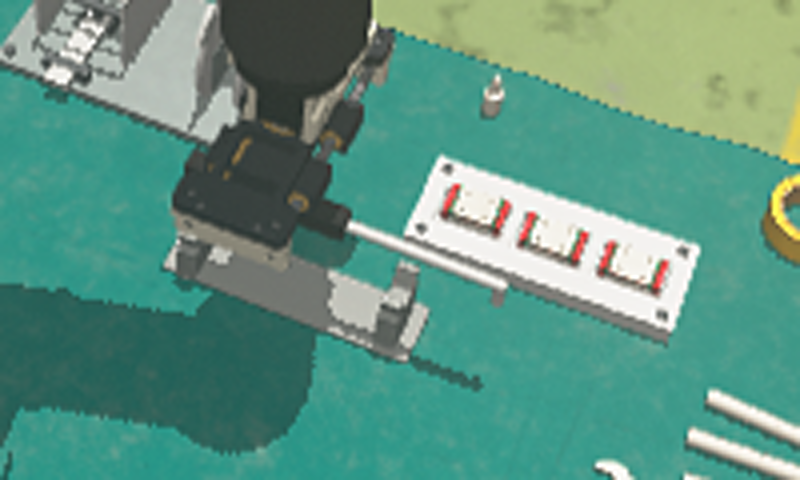

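Aligned over the rest. Lowering to the grip height I recorded at pickup.

```bash
python3 -m inch '1 0 0.003 0.08 0 0 0; 1 0 0.003 0.12 0 0 0; 1 0 0.003 0.15 0 0 0; 1 0 0.003 0.17 0 0 0; 1 0 0.003 0.178 0 0 0; 1 0 0.003 0.178 0 0 0; 1 0 0.003 0.178 0 0 0'
python3 - <<'E'
from look import *
rel(.4762,-.0834,.0321,-91.9); print(arm.get_state()['force'])
f=arm.grab_frame('wrist'); save(f,'j4')
E
```

```text
t: 49.1
eef_pos: [0.4759, -0.084, 0.0327]
ee_rot: [-3.141, 0.0, -1.607]
force: [-0.8, 0.6, -1.6]
width: 0.0175
at [ 0.4759 -0.084   0.0327] yaw -92.06 w 0.0175 q6 -0.27 | shares [-0.002  -0.0009  0.002 ] [-0.0008  0.0001 -0.0027] | rows 0.0
[-0.76244594  0.64227158 -1.56045621]
```

View pics/j4.png

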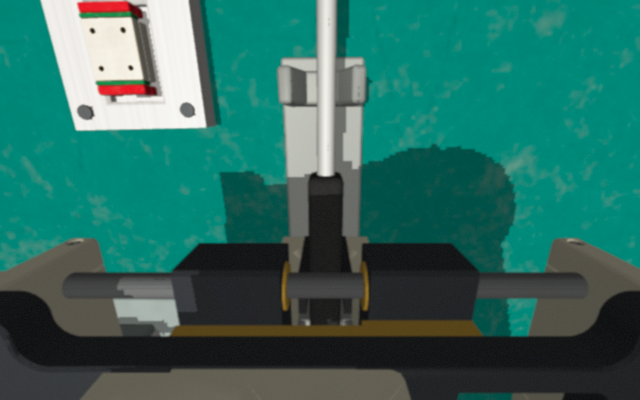

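Same picture as at pickup. Releasing and rising.

```bash
python3 -m inch '1 -0.001 0 0.003 0 0 0; 0.5 -0.001 0 0.003 0 0 0; 0.4 -0.001 0 0.003 0 0 0; 0.4 -0.001 0 0.003 0 0 0; 0.4 -0.001 0 0.003 0 0 0; 0.4 -0.001 0 -0.15 0 0 0; 0.4 -0.001 0 -0.4 0 0 0; 0.4 -0.001 0 -0.75 0 0 0; 0.4 -0.3 0 -0.9 0 0 0; 0.4 -0.3 0 -0.9 0 0 0; 0.4 -0.3 0 -0.9 0 0 0; 0.4 -0.3 0 -0.9 0 0 0'
python3 - <<'E'
from look import *
T=toolT(); print(T[:3,3]); f=arm.grab_frame('wrist'); save(f,'l1')
C=cloud(f,T); z=C[...,2]; h=hsv(f)
m=(h[...,2]<70)&(z>.045)&(z<.065)&(C[...,0]>.4)&(C[...,0]<.55)&(C[...,1]>-.25)&(C[...,1]<.1)
P=C[m]; print('handle',len(P),P.mean(0),cv2.minAreaRect((P[:,:2]*1000).astype(np.float32)))
rel(.50,.07,.32,-31)
E
```

```text
t: 50.35
eef_pos: [0.4812, 0.0083, 0.3079]
ee_rot: [-3.133, 0.003, -1.604]
force: [0.2, -0.1, -0.1]
width: 0.0523
[0.48115833 0.00831715 0.307857  ]
handle 933 [ 0.47515326 -0.07351204  0.05482235] ((475.9000244140625, -72.98973083496094), (116.4771728515625, 15.969308853149414), 87.7719497680664)
at [0.4801 0.0077 0.3055] yaw -91.93 w 0.0523 q6 -0.46 | shares [-0.2098 -0.0594 -0.0476] [-6.1000e-03 -1.0000e-03 -1.0156e+00] | rows 7.1
```

View pics/l1.png

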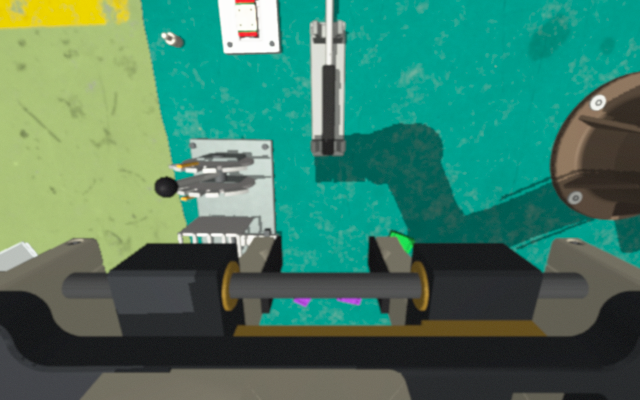

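```bash
python3 -m inch '0.4 -0.21 -0.06 -0.05 0 0 -1; 0.4 -0.21 -0.06 -0.05 0 0 -1; 0.4 -0.21 -0.06 -0.05 0 0 -1; 0.4 -0.21 -0.06 -0.05 0 0 -1; 0.4 -0.21 -0.06 -0.05 0 0 -1; 0.4 -0.21 -0.06 -0.05 0 0 -1; 0.4 -0.21 -0.06 -0.05 0 0 -1; 0.4 -0.21 -0.06 -0.05 0 0 -1; 0.4 -0.21 -0.06 -0.05 0 0 -1'
python3 -m inch '0.4 0 0 0 0 0 -0.5; 0.4 0 0 0 0 0 -0.5; 0.4 0 0 0 0 0 -0.5; 0.4 0 0 0 0 0 -0.5; 0.4 0 0 0 0 0 -0.5; 0.4 0 0 0 0 0 -0.5'
python3 - <<'E'
from look import *
import scipy.ndimage as nd
T=toolT(); f=arm.grab_frame('wrist'); save(f,'m1'); crop(f,230,0,410,130,4.4,'m2')
C=cloud(f,T); z=C[...,2]
o=np.array([.640,.0785,0]); a=np.radians(-2.6); R=np.array([[np.cos(a),-np.sin(a),0],[np.sin(a),np.cos(a),0],[0,0,1]])
U=(C-o)@R
m=(U[...,0]>-.04)&(U[...,0]<.07)&(abs(U[...,1]-.055)<.03)&(z>.027)&(z<.042); m[140:]=0
P=U[m]; print('bar',len(P),len(P) and (np.median(P,0).round(4),P.min(0).round(4),P.max(0).round(4)))
k=(z>.13)&(z<.16)&(C[...,1]<.05)&(C[...,1]>-.04)&(C[...,0]<.75)&(C[...,0]>.6); P=C[k]
A=np.c_[2*P,np.ones(len(P))]; s=np.linalg.lstsq(A,(P**2).sum(1),rcond=None)[0]; print('knob',s[:3].round(4))
m=((z>.019)&(z<.035)&(C[...,1]<-.16)&(C[...,1]>-.36)&(C[...,0]>.5)).astype(np.uint8); l,n=nd.label(m)
for i in range(1,n+1):
    P=C[l==i]
    if len(P)>100: print('car',len(P),P.mean(0).round(4),np.ptp(P[:,:2],0).round(4))
E
```

```text
t: 51.3
eef_pos: [0.4987, 0.0678, 0.3163]
ee_rot: [3.14, 0.001, -0.565]
force: [0.4, -0.2, -0.5]
width: 0.0524
t: 51.9
eef_pos: [0.4989, 0.068, 0.3169]
ee_rot: [3.141, 0.0, -0.041]
force: [0.4, -0.7, 0.9]
width: 0.0527
bar 96 (array([-0.0044,  0.0534,  0.0363]), array([-0.0057,  0.0309,  0.0324]), array([-0.003 ,  0.0765,  0.0402]))
knob [0.6714 0.0062 0.1399]
car 102 [ 0.693  -0.1762  0.0244] [0.0132 0.0133]
car 591 [ 0.5801 -0.3173  0.023 ] [0.0273 0.0462]
car 584 [ 0.5846 -0.1988  0.0231] [0.0273 0.0454]
car 590 [ 0.5814 -0.2576  0.023 ] [0.0268 0.0466]
```

View pics/m2.png

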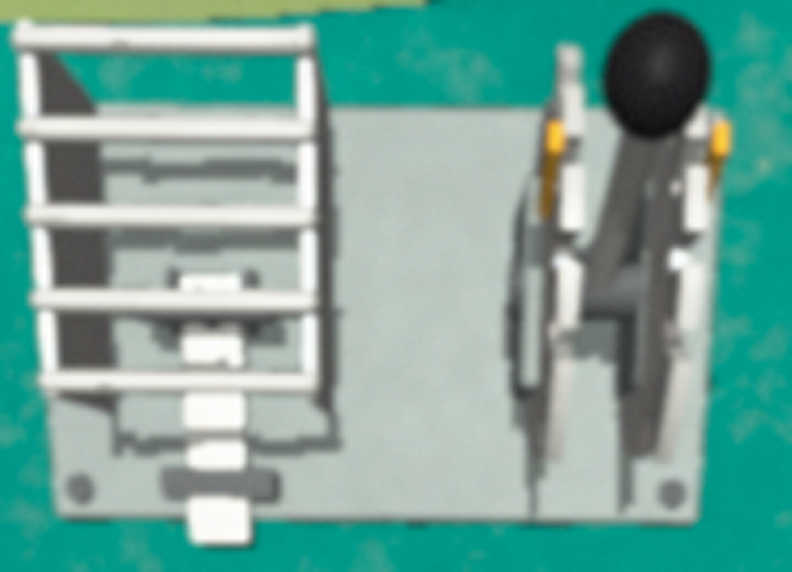

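View pics/m1.png

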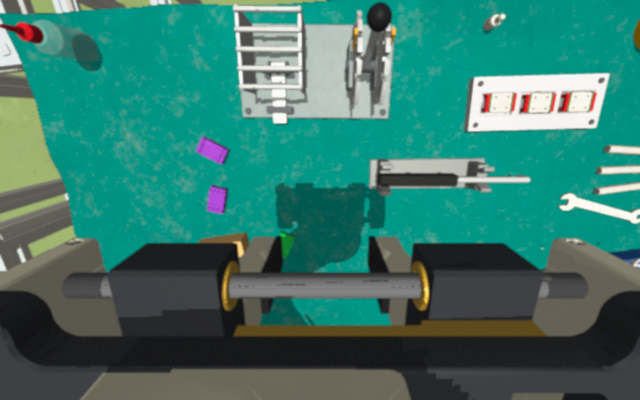

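Run:
```python
from look import *
f=arm.grab_frame('wrist'); crop(f,465,70,615,140,5,'n1'); f=arm.grab_frame('top'); crop(f,390,155,480,210,8,'n2'); f=arm.grab_frame('scene'); save(f,'n3')
```

```text
(no output)
```

View pics/n1.png

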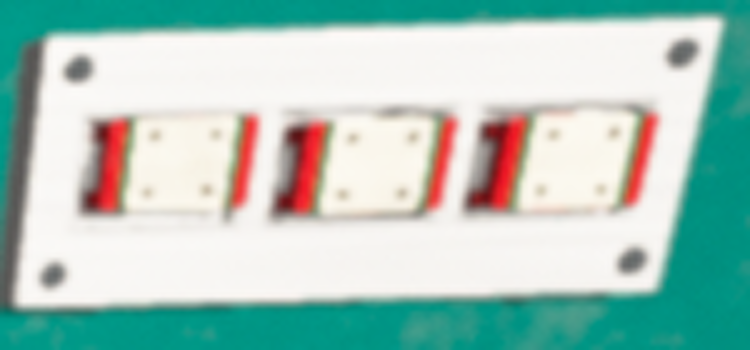

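View pics/n2.png

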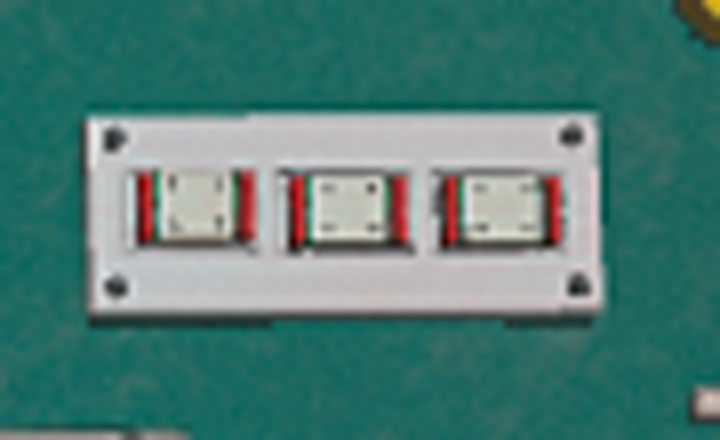

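View pics/n3.png

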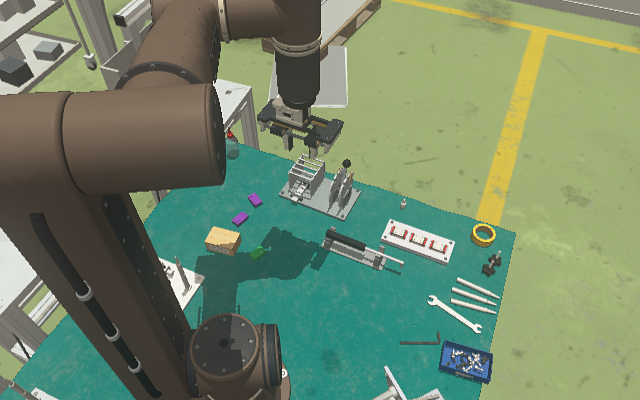

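```bash
python3 -c "
from station import arm
print(arm.get_state()['force'].round(2)); print(arm.job_done())"
```

```text
[ 0.06 -0.12  0.71]
the job is handed in; nothing more can be done
None
```

I finished the whole task and handed it in at about 52 s on the robot's clock. No verdict was reported.

**What I did:**
- **Carriages:** I seated all three red-capped carriages, one in each pocket.
- **Lever:** I moved it by its knob to the marked notch. The first push left it at about 0.30 rad, so I nudged it further.
- **Bolt:** I drew it home with the hook. At the end it stopped moving and the force rose to about 24 N, which I took as the stop.
- **Hook:** I laid it back on its rest and moved the gripper clear.

**Last checks, all from camera images:**
- **Carriages:** all three tops read 23 mm, about 1 mm under the 24 mm expected. An earlier close view showed them flat and square.
- **Lever:** about 0.33–0.34 rad (0.26–0.44 allowed).
- **Bolt:** about -4.4 mm in my estimate of the unit's frame, after about 48 mm of travel. That estimate is only good to about 3 mm.
- **Hook:** its handle is within about 1 mm of where it lay before, at the same height.
- **Bystanders:** I worked clear of the oil bottle and carton and they look undisturbed, but I didn't measure them.

**One disagreement:** the carriage in the pocket nearest the lock unit (pocket 2) first read about 1 mm towards the robot from the pocket centre. At the end it read about 2 mm away from the robot, against that wall. It still looks flat and square in its pocket and within the 3.5 mm limit. I don't know what moved it, and I left it as it was.

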